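Send a loaded tray into the weld fixture and start the cycle

TASK

Lay every tube offcut flat on the tray's floor while the tray is still on the loading table, turn the dog out of the lane, and slide the tray (do not lift it, do not let it sag) across the gap onto the weld fixture until its nose pushes the roller lever over, trips the limit switch and comes fully home against the red stop. Then turn the dog back fully across behind the tray to lock it, and last push the green-tipped wobble stick well over sideways to start the cycle and let it spring back. Leave the tools on the bench alone.

Things in the scene. Friction and masses are not known exactly. Their poses are not given: they have to be found in the camera images.
- infeed: Loading table: fixed steel plate, top 34 mm above the bench. Origin at bench level on its lane's middle line, on the edge facing the gap; it runs 360 mm to its own +y, and from x -220 to +90 mm. The tray stands in the lane around x = 0; the tubes lie on the strip around x = -170 mm, which has a 10 mm high yellow kerb along its three outer edges.
- fixture: Weld fixture: fixed steel plate, top 32 mm above the bench, across an open gap of 50 to 68 mm from the loading table. Origin at bench level on its lane's middle line, on the edge facing the gap; the plate runs 306 mm to its own -y. Blue guide rails, 14 mm high, leave the tray 6 mm each side from y = -97 mm on.
- end_stop (a point): Middle of the face of the red end stop (22 mm high), on the fixture's lane line at y = -260 mm in the fixture's frame. With the tray's nose against it and the tray square in the rails, the tray's origin is 93 mm from it, at (0, -167) mm in the fixture's frame, and the tray's axes agree with the fixture's.
- tray: Aluminium tray, 150 (x) x 186 (y) mm, about 0.45 kg, loose. Origin under its middle, on its underside; floor 3 mm thick; inside 144 x 180 mm; side walls 14 mm, end walls 22 mm high. Its nose is its -y end (towards the gap); an orange handle stands at its +y end.
- tray_handle (a point): Middle of the tray's handle bar: 88 mm long along the tray's x, 12 x 12 mm section, its middle 62 mm above the tray's underside, 98 mm behind the tray's middle (+y). It stands on two posts 80 mm apart, free underneath.
- dog (a joint): Turning dog on the fixture: steel finger 75 mm long, 16 mm wide, 5 to 17 mm above the fixture's top, friction about 0.12 N m, stays where it is left. 0 (a stop) = across the lane along the fixture's +x: locked, 6 mm behind a tray that is home; it blocks an entering tray. Grows counter-clockwise from above to 1.5 (a stop) = along the lane; a tray passes from 1.2 on. Starts at 0 to 0.35.
- dog_grip (a point): On the dog's upright axis, at (-130, -60) mm in the fixture's frame: middle of its red bar knob (54 mm long along the finger, 14 mm wide, 28 mm high, middle 50 mm above the fixture's top). Its x axis points along the finger.
- roller (a joint): Roller lever limit switch (yellow head on the far side of the fixture): angle of its sprung arm, 60 mm long, which turns level about an upright shaft. 0 = at rest, reaching across the lane; grows as the tray's nose pushes the roller towards the fixture's -y; trips at 0.5; about 0.8 with the tray against the end stop. Push of about 1 N. Springs back when let go.
- roller_tip (a point): Middle of the black roller (17 mm diameter, 20 mm high) on the limit switch's arm.
- whisker (a joint): Cycle-start wobble stick: its lean about its foot, in rad, 0 upright. It swings only along the post's own y, either way (positive leans to the post's -y), to 0.8; trips beyond 0.35. Springs back; 0.35 N m per rad (about 2 N near the tip).
- whisker_tip (a point): Centre of the green 20 mm ball at the top of the wobble stick, 100 mm above its foot. Steel rod of 8 mm diameter below it.
- start_post: Fixed grey post of the wobble stick, 65 mm high, 52 mm across its foot. Origin at its foot on the bench; the stick's foot is 65 mm above it, so the ball is 165 mm above the bench.
- tube1: Steel square-tube offcut 1 of up to 4 (not all are there in every run): 30 x 30 mm section, 60 mm long along its x, 0.15 kg, hollow, loose. Origin at its centre, 15 mm above what it lies on.
- tube2: Steel square-tube offcut 2 of up to 4 (not all are there in every run): 30 x 30 mm section, 60 mm long along its x, 0.15 kg, hollow, loose. Origin at its centre, 15 mm above what it lies on.
- tube3: Steel square-tube offcut 3 of up to 4 (not all are there in every run): 30 x 30 mm section, 60 mm long along its x, 0.15 kg, hollow, loose. Origin at its centre, 15 mm above what it lies on.
- tube4: Steel square-tube offcut 4 of up to 4 (not all are there in every run): 30 x 30 mm section, 60 mm long along its x, 0.15 kg, hollow, loose. Origin at its centre, 15 mm above what it lies on.
- hammer: Hammer with a red handle, 280 mm long, loose, on the bench: a bystander, not to be moved.
- grinder: Blue angle grinder, about 250 mm long, loose, on the bench: a bystander, not to be moved.
- pliers: Locking pliers, about 160 mm long, loose, on the bench: a bystander, not to be moved.
- can: Blue spray can, 66 mm across, 120 mm high, loose, on the bench: a bystander, not to be moved.

How it is judged:
On the way, in this order (a step that is already met when the one before it is completed fails the run):
1. all tubes lie flat in the tray while it is on the loading table (x of tube1 in the frame of tray between -0.062 and 0.062 m and y of tube1 in the frame of tray between -0.08 and 0.08 m and z of tube1 in the frame of tray between 0.012 and 0.025 m and x of tube2 in the frame of tray between -0.062 and 0.062 m and y of tube2 in the frame of tray between -0.08 and 0.08 m and z of tube2 in the frame of tray between 0.012 and 0.025 m and x of tube3 in the frame of tray between -0.062 and 0.062 m and y of tube3 in the frame of tray between -0.08 and 0.08 m and z of tube3 in the frame of tray between 0.012 and 0.025 m and x of tube4 in the frame of tray between -0.062 and 0.062 m and y of tube4 in the frame of tray between -0.08 and 0.08 m and z of tube4 in the frame of tray between 0.012 and 0.025 m and y of tray in the frame of infeed above 0.09 m), for 0.2 s.
2. the tray is home in the fixture and has tripped the roller switch (y of tray in the frame of fixture between -0.175 and -0.15 m and x of tray in the frame of fixture between -0.012 and 0.012 m and value of joint roller above 0.5 rad), for 0.2 s.
3. the dog is turned across behind the tray (all of step 2 and value of joint dog below 0.2 rad), for 0.2 s.
4. the wobble stick is pushed over until it trips ((value of joint whisker above 0.35 rad or value of joint whisker below -0.35 rad)), for 0.1 s.
At the end, for the whole second after the job is handed in: Every tube present lies flat on the tray's floor, inside its walls; the tray is home in the fixture (within about 15 mm of the red stop) with the roller lever deflected beyond 0.5 rad; the dog is locked (below 0.2 rad); the wobble stick has sprung back (within 0.12 rad); all at rest (all of step 3 and x of tube1 in the frame of tray between -0.062 and 0.062 m and y of tube1 in the frame of tray between -0.08 and 0.08 m and z of tube1 in the frame of tray between 0.012 and 0.025 m and x of tube2 in the frame of tray between -0.062 and 0.062 m and y of tube2 in the frame of tray between -0.08 and 0.08 m and z of tube2 in the frame of tray between 0.012 and 0.025 m and x of tube3 in the frame of tray between -0.062 and 0.062 m and y of tube3 in the frame of tray between -0.08 and 0.08 m and z of tube3 in the frame of tray between 0.012 and 0.025 m and x of tube4 in the frame of tray between -0.062 and 0.062 m and y of tube4 in the frame of tray between -0.08 and 0.08 m and z of tube4 in the frame of tray between 0.012 and 0.025 m and value of joint whisker between -0.12 and 0.12 rad and linear speed of tray below 0.02 m/s); the robot touches nothing.
It fails at once if the tray tips or sags (more than about 6 degrees) (angle between tray's own z axis and vertical above 0.1 rad).
It fails at once if the tray drops into the gap (height (world z) of tray below 0.022 m).
It fails at once if the tray is lifted more than 25 mm instead of slid (height (world z) of tray above 0.059 m).
It fails at once if the hammer, grinder, pliers or spray can is moved more than 30 mm (distance of any of hammer, grinder, pliers, can from where it was at the start of the episode above 0.03 m).
Of tube1, tube2, tube3, tube4 only 2 to 4 are there at a start; the rules pass over those that are not, and their reading is None.
At some moment in a run one of tube1, tube2, tube3, tube4 may be knocked a few centimetres aside while the robot is not near it.
Once in a run the grip may slacken for a moment while it holds something.
It also fails if it takes over 210 s, if anything falls off the work surface, if the arm or the gripper's body presses on something with over 40 N, if the wrist force passes 120 N, or if a joint passes its speed limit or range.

ROBOT

A 7-joint arm with a two-finger parallel gripper is mounted at the origin on the work surface. World frame = base frame: x ahead of the robot, y to its left, z up, the work surface at z = 0. Lengths are in m, angles in rad, forces in N, time in s.
With the tool pointing down it reaches from about 0.4 to 0.9 m from the base axis. Payload 5.6 kg.
Tool frame: the origin (TCP) lies midway between the tips of the shut fingers; the grasp point (between the pads) lies 19 mm behind it; x points along the fingers, z is the direction in which the jaws open and shut, and the axes are right-handed (so a half turn about x gives the same grasp; the last joint's range is limited). The gripper opens to 92 mm and grips with 3 to 60 N. Pads are 20 mm wide; open, the fingers measure 128 mm over their backs; the gripper's body (75 mm by 189 mm) begins 69 mm behind the grasp point.
Start: joints at [-1.286, 0.468, -0.012, 1.603, 0.006, 1.071, -0.056], TCP at [0.209, 0.615, 0.215] pointing down, gripper open.
Joint ranges: [-2.53, 2.53], [-0.31, 2.02], [-1.57, 1.55], [0.28, 2.44], [-1.29, 4.43], [0.15, 1.84], [-2.92, 2.92]. Speed limits (rad/s): [2.57, 2.57, 3.14, 3.14, 3.14, 3.14, 3.14].

INTERFACE

Orientations are given as a unit quaternion [x, y, z, w].
In Python, from bench import * gives the robot as it stands.
- The arm moves only by the tool drive_tool, never from a script. Its argument "rows" is a list of rows, each a list of 3 entries, a list of its own where there are three numbers: the opening, from 0 (shut) to 1 (fully open), then the shift along the tool's x, y, z in mm, then the turn about the tool's x in degrees. In form: [[grip, [tx, ty, tz], turn], ...]. A call has exactly 5 rows; each row shifts and turns the commanded pose from where the row before left it, along the tool's axes as they then stand; what a row does not reach is not made up. A row lasts 1/10 s, in which the tool goes at most 50 mm and 8.59 degrees, less where a joint would pass 70% of its speed; a pose out of reach is approached as far as the arm can. A call with a gripper value outside its range is refused whole. The fingers move at their own pace and stop on an object; the grip force is fixed at half the most. Time passes only in rows, so rows that do not move let the fingers close, or fill a call up. It gives the time, the measured TCP pose, the force and the opening at its end, in the units of the state.
- state(): the state, without advancing time (a new reading comes with each control period).
- camera(name): name is "side" or "top"; returns the picture (480x640x3 uint8, red, green, blue); there is no depth.
- get_calibration(name): a dict with "K" (3x3 intrinsics, pixels), "cam_to_world" (4x4, takes a point from camera to world coordinates). Camera axes: x right, y up, looking along -z (the intrinsics and any distortion apply to the point x, -y, -z); pixel columns grow to the right and rows downward; lengths in m; the calibration is good to about 2 mm. A picture is of the moment at which its call begins. get_calibration takes no time and is no camera call.
- hand_in(): hands the job in, once; it reports no verdict.
The state is a dict: "t": time; "joint_pos": joint angles; "joint_vel": joint speeds; "joint_efforts": joint torques, N m; "tool_pos": TCP position; "eef_rot": TCP orientation; "force": force on the tool from outside, world axes, zero at the start; "wrist_torque": the same for the moment, N m; "gripper_width": opening from 0.0 (shut) to 1.0 (fully open).
Only numpy, scipy, OpenCV 4.12 (cv2) and the standard library are available. Lean on these libraries where they do the work, as an engineer would, in place of code of your own. Each camera call takes 0.05 s, during which the arm holds its last target. There are 200 camera calls.

## Working session

There is one attempt and no reset: what is moved stays moved. The work goes in short steps, Python scripts to look and compute and a tool call to move; the robot and the scene stay as the last step left them, time stands still between calls to the robot, and variables do not carry over. Pictures are saved under pics/ and viewed, about 12 in all and at most 16, crops included, and the job is handed in when it is done.

Besides the shell and the picture viewer there is one more tool, called after ">>>" as name([rows], argument=value, ...), one row to a line, values as JSON. drive_tool: Moves the arm, as the interface text tells. Its arguments: {"type":"object","properties":{"rows":{"type":"array"}},"required":["rows"]}

```bash
mkdir -p pics
cat > h.py <<'E'
from bench import *
import numpy as np, cv2
from scipy.spatial.transform import Rotation as R
def snap(n,f):
    im=np.array(camera(n)); cv2.imwrite('pics/'+f,im[:,:,::-1]); return im
def ray(n,uv):
    c=get_calibration(n);K=np.array(c['K']);M=np.array(c['cam_to_world'])
    p=np.linalg.inv(K)@[uv[0],uv[1],1]; d=M[:3,:3]@[p[0],-p[1],-p[2]]
    return M[:3,3],d
def onz(n,uv,z):
    o,d=ray(n,uv); return o+d*(z-o[2])/d[2]
def proj(n,P):
    c=get_calibration(n);K=np.array(c['K']);M=np.array(c['cam_to_world'])
    q=np.linalg.inv(M)@np.r_[P,1]; q=K@[q[0],-q[1],-q[2]]; return q[:2]/q[2]
E
python3 - <<'E'
from h import *
for n in('top','side'):
    im=snap(n,n+'0.png'); c=get_calibration(n); print(n,{k:np.round(np.array(v),3).tolist() if not isinstance(v,str) else v for k,v in c.items()})
s=state(); print(s['t'],s['tool_pos'],s['eef_rot'],R.from_quat(s['eef_rot']).as_matrix().round(3))
E
```

```text
top {'K': [[547.078, 0.0, 315.934], [0.0, 547.078, 239.702], [0.0, 0.0, 1.0]], 'cam_to_world': [[0.013, 0.981, -0.194, 0.207], [-1.0, 0.014, 0.001, 0.028], [0.004, 0.194, 0.981, 1.746], [0.0, 0.0, 0.0, 1.0]]}
side {'K': [[457.948, 0.0, 317.21], [0.0, 457.948, 237.069], [0.0, 0.0, 1.0]], 'cam_to_world': [[-0.986, 0.126, -0.111, 0.421], [-0.168, -0.715, 0.679, 0.796], [0.006, 0.688, 0.726, 0.954], [0.0, 0.0, 0.0, 1.0]]}
0.1 [0.20919071 0.61488094 0.21375116] [-0.41204907  0.57532079  0.41132767  0.57448334] [[-0.    -0.947  0.322]
 [-0.002  0.322  0.947]
 [-1.    -0.    -0.002]]
```

View pics/top0.png

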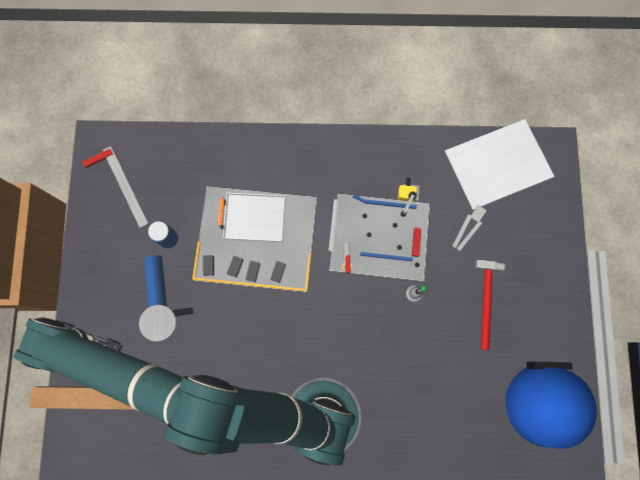

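View pics/side0.png

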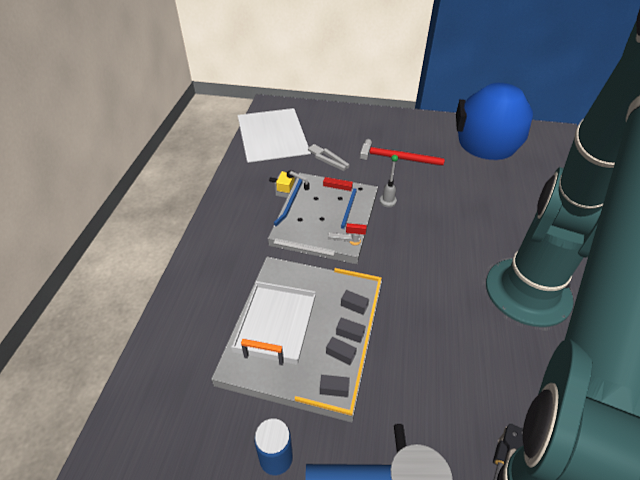

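Top view: four dark tubes at (208,265), (234,266), (252,270), (278,271). The tray is around (254,217) with its orange handle at (221,212). The fixture is around (380,236), dog knob (347,262), roller (409,205), and green ball (422,289). The side view agrees with this.

```bash
cat > m.py <<'E'
from h import *
import sys
def rects(mask,amin=20):
    cs,_=cv2.findContours(mask.astype(np.uint8),cv2.RETR_EXTERNAL,cv2.CHAIN_APPROX_NONE)
    return [cv2.minAreaRect(c) for c in cs if cv2.contourArea(c)>amin]
def wrect(r,z,n='top'):
    P=np.array([onz(n,p,z)[:2] for p in cv2.boxPoints(r)]); c=P.mean(0)
    e=P[1]-P[0];f=P[2]-P[1]; 
    if np.linalg.norm(e)<np.linalg.norm(f): e,f=f,e
    a=np.degrees(np.arctan2(e[1],e[0]))%180
    return c.round(4),np.array([np.linalg.norm(e),np.linalg.norm(f)]).round(3),round(a,1)
def masks(im):
    hsv=cv2.cvtColor(im,cv2.COLOR_RGB2HSV); H,S,V=[hsv[:,:,i].astype(int) for i in range(3)]
    return dict(orange=(H>5)&(H<16)&(S>150)&(V>120),red=((H<5)|(H>174))&(S>150)&(V>90),yellow=(H>18)&(H<32)&(S>150)&(V>120),
      green=(H>45)&(H<80)&(S>120),blue=(H>100)&(H<125)&(S>110)),H,S,V
E
python3 - <<'E'
from m import *
im=cv2.cvtColor(cv2.imread('pics/top0.png'),cv2.COLOR_BGR2RGB)
m,H,S,V=masks(im)
zz=dict(orange=.1,red=.07,yellow=.044,green=.165,blue=.046)
for k in m:
    for r in rects(m[k],8):
        if 190<r[0][0]<440 and 180<r[0][1]<305: print(k,np.round(r[0],1),*wrect(r,zz[k]))
print('V',V[250,225],V[265,208],V[215,250],V[300,250], V[240,330])
box=np.zeros(V.shape,bool); box[180:305,190:322]=1
pl=box&(V>120)
for r in rects(pl,500): print('infeed',np.round(cv2.boxPoints(r)).tolist(),*wrect(r,.034))
for r in rects(box&(V>215)&(S<30),500): print('tray',np.round(r[0],1),*wrect(r,.05))
box=np.zeros(V.shape,bool); box[190:285,325:440]=1
for r in rects(box&(V>120),500): print('fixt',np.round(cv2.boxPoints(r)).tolist(),*wrect(r,.032))
box=np.zeros(V.shape,bool); box[252:286,197:296]=1
for r in rects(box&(V<95),100): print('tube',np.round(r[0],1),*wrect(r,.064))
c=im[175:310,185:445]; cv2.imwrite('pics/c0.png',cv2.resize(c,None,fx=3,fy=3,interpolation=cv2.INTER_CUBIC)[:,:,::-1])
E
```

```text
orange [220.8 211.4] [0.618  0.3218] [0.086 0.01 ] 178.1
red [347.5 264. ] [ 0.4634 -0.0725] [0.05  0.009] 0.1
red [416.2 241.6] [ 0.5371 -0.2868] [0.087 0.021] 174.1
yellow [251.1 266.1] [0.457  0.2287] [0.365 0.12 ] 85.0
yellow [406.6 192.5] [ 0.7032 -0.2642] [0.054 0.05 ] 83.4
green [423.5 288. ] [ 0.3816 -0.2871] [0.015 0.014] 134.8
blue [386.  256.2] [ 0.4935 -0.195 ] [0.159 0.009] 84.5
blue [412.5 206. ] [ 0.6579 -0.2821] [0.016 0.007] 90.8
blue [378.7 201.9] [ 0.6699 -0.1737] [0.169 0.018] 80.0
V 168 101 230 97 193
infeed [[191.0, 281.0], [201.0, 185.0], [317.0, 197.0], [307.0, 292.0]] [0.5494 0.2236] [0.378 0.312] 84.9
tray [254.6 217.5] [0.6124 0.2225] [0.18  0.142] 87.9
fixt [[326.0, 273.0], [333.0, 183.0], [431.0, 191.0], [424.0, 281.0]] [ 0.5767 -0.1733] [0.32  0.295] 86.2
```

View pics/c0.png

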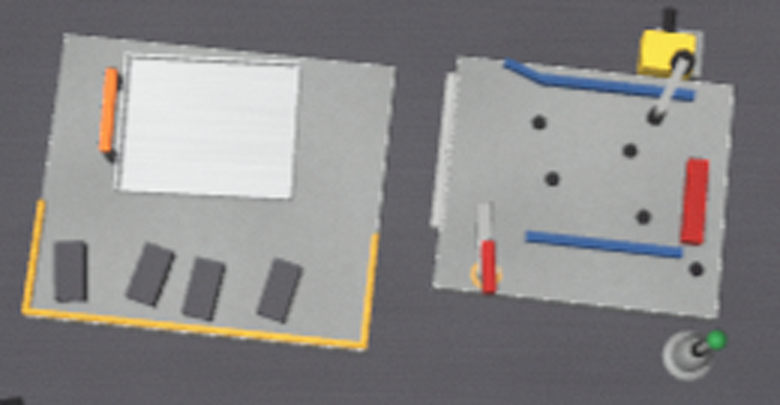

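Run:
```python
from m import *
im=cv2.cvtColor(cv2.imread('pics/top0.png'),cv2.COLOR_BGR2RGB)
m,H,S,V=masks(im)
for k,z in (('red',.096),('red',.054),('blue',.046)):
    for r in rects(m[k],8):
        if 190<r[0][0]<440 and 180<r[0][1]<305: print(k,z,np.round(r[0],1),*wrect(r,z))
box=np.zeros(V.shape,bool); box[252:286,199:300]=1
k=(V<135)&box&(S<60)
for t in (125,140):
  for r in rects((V<t)&box&(S<60)&~m['yellow'],60): print('tube',t,np.round(r[0],1),*wrect(r,.064))
# infeed edges: fit lines to plate boundary pixels
box[:]=0; box[180:305,185:322]=1
pl=(box&((V>120)|m['yellow'])).astype(np.uint8); pl=cv2.morphologyEx(pl,cv2.MORPH_CLOSE,np.ones((25,25)))
r=rects(pl,500)[0]; print('infeed',np.array([onz('top',p,.034)[:2] for p in cv2.boxPoints(r)]).round(4).tolist(),wrect(r,.034))
ys,xs=np.nonzero(m['green']); g=[xs.mean(),ys.mean()]; print('green top',g)
im2=cv2.cvtColor(cv2.imread('pics/side0.png'),cv2.COLOR_BGR2RGB); m2=masks(im2)[0]
for r in rects(m2['green'],5): print('green side',np.round(r[0],1), onz('side',r[0],.165), onz('top',g,.165))
for r in rects(m2['orange'],20): print('orange side',np.round(r[0],1), onz('side',r[0],.098))
for r in rects(m2['red'],20): print('red side',np.round(r[0],1), onz('side',r[0],.085), onz('side',r[0],.05))
```

```text
red 0.096 [347.5 264. ] [ 0.4594 -0.0709] [0.049 0.009] 0.1
red 0.096 [416.2 241.6] [ 0.5319 -0.282 ] [0.085 0.02 ] 174.1
red 0.054 [347.5 264. ] [ 0.4659 -0.0734] [0.051 0.009] 0.1
red 0.054 [416.2 241.6] [ 0.5402 -0.2898] [0.087 0.021] 174.1
blue 0.046 [386.  256.2] [ 0.4935 -0.195 ] [0.159 0.009] 84.5
blue 0.046 [412.5 206. ] [ 0.6579 -0.2821] [0.016 0.007] 90.8
blue 0.046 [378.7 201.9] [ 0.6699 -0.1737] [0.169 0.018] 80.0
tube 125 [220. 283.] [0.3997 0.3202] [0.129 0.012] 90.8
tube 125 [278.  271.7] [0.4375 0.1425] [0.061 0.031] 163.3
tube 125 [252.7 271.1] [0.4382 0.2206] [0.061 0.032] 168.2
tube 125 [234.9 266.4] [0.4521 0.2763] [0.06  0.033] 160.7
tube 125 [208. 265.] [0.4553 0.36  ] [0.063 0.031] 2.8
tube 140 [220. 283.] [0.3997 0.3202] [0.129 0.012] 90.8
tube 140 [277.9 271.4] [0.4381 0.1428] [0.062 0.034] 163.3
tube 140 [252.5 271. ] [0.4384 0.2213] [0.063 0.035] 168.2
tube 140 [234.9 266.3] [0.4523 0.2764] [0.062 0.036] 161.5
tube 140 [208.5 265. ] [0.4553 0.3585] [0.063 0.034] 2.8
infeed [[0.4096, 0.4153], [0.7218, 0.4022], [0.6882, 0.0255], [0.3782, 0.0514]] (array([0.5494, 0.2236]), array([0.378, 0.312]), np.float64(84.9))
green top [np.float64(423.5), np.float64(287.7857142857143)]
green side [394.  157.5] [ 0.37909269 -0.2869193   0.165     ] [ 0.3822414  -0.28709056  0.165     ]
orange side [261.1 345.4] [0.61559861 0.32556953 0.098     ]
red side [355.8 228.3] [ 0.45826044 -0.06574524  0.085     ] [ 0.45974343 -0.10048252  0.05      ]
red side [337.2 183.4] [ 0.53273617 -0.24068351  0.085     ] [ 0.53722039 -0.28247045  0.05      ]
red side [406.8 155.6] [ 0.33549967 -0.41391603  0.085     ] [ 0.33203565 -0.4626839   0.05      ]
```

```bash
cat >> h.py <<'E'
def go(x,y,z,jaw,frm=None):
    """needed: turn first (deg), then shift mm along tool axes after the turn; frm=(xyz,jaw) start, default the state"""
    if frm is None:
        s=state(); p=np.array(s['tool_pos']); M=R.from_quat(s['eef_rot']).as_matrix(); j=np.degrees(np.arctan2(M[1,2],M[0,2]))
    else: p,j=np.array(frm[0]),frm[1]
    t=(j-jaw+90)%180-90; a=np.radians(j-t); d=np.array([x,y,z])-p
    zz=np.array([np.cos(a),np.sin(a)]); yy=np.array([-np.sin(a),np.cos(a)]) if False else np.array([-zz[1],zz[0]])
    print('turn %.1f  tx %.1f ty %.1f tz %.1f'%(t,-d[2]*1e3,d[:2]@yy*1e3,d[:2]@zz*1e3)); return (x,y,z),j-t
E
python3 - <<'E'
from h import *
f=go(.438,.1427,.13,73.3)
f=go(.438,.1427,.045,73.3,f)
f=go(.438,.1427,.15,73.3,f)
f=go(.6463,.184,.15,88,f)
E
```

```text
turn -2.1  tx 83.8 ty -354.8 tz -386.5
turn 0.0  tx 85.0 ty 0.0 tz 0.0
turn 0.0  tx -105.0 ty 0.0 tz 0.0
turn -14.7  tx -0.0 ty -206.7 tz 48.5
```

>>> drive_tool([
  [0.55,[0,0,0],-2.1],
  [0.55,[0,-20,-22],0],
  [0.55,[0,-30,-33],0],
  [0.55,[0,-30,-33],0],
  [0.55,[0,-30,-33],0],
])

```text
t: 0.6
tool_pos: [0.2803, 0.466, 0.2141]
eef_rot: [-0.422, 0.567, 0.422, 0.567]
force: [1.4, 0.5, 1.0]
gripper_width: 0.587
```

>>> drive_tool([
  [0.55,[0,-30,-33],0],
  [0.55,[0,-30,-33],0],
  [0.55,[0,-30,-33],0],
  [0.55,[0,-30,-33],0],
  [0.55,[0,-30,-33],0],
])

```text
t: 1.1
tool_pos: [0.3766, 0.2649, 0.2145]
eef_rot: [-0.422, 0.567, 0.422, 0.567]
force: [0.5, 0.9, -0.0]
gripper_width: 0.552
```

>>> drive_tool([
  [0.55,[0,-30,-33],0],
  [0.55,[20,-30,-33],0],
  [0.55,[20,-20,-20],0],
  [0.55,[20,-10,-10],0],
  [0.55,[20,0,0],0],
])

```text
t: 1.6
tool_pos: [0.4358, 0.1465, 0.1339]
eef_rot: [-0.421, 0.568, 0.421, 0.568]
force: [-0.5, 0.9, -0.7]
gripper_width: 0.548
```

Run:
```python
from m import *
s=state(); print(s['t'],s['tool_pos'],s['joint_pos'],s['gripper_width'])
im=snap('top','t1.png'); im2=snap('side','s1.png')
cv2.imwrite('pics/c1.png',np.hstack([cv2.resize(im[170:310,180:330],(400,373)),cv2.resize(im2[230:430,200:400],(400,373))])[:,:,::-1])
f=go(.438,.1427,.045,73.3)
```

```text
1.6 [0.43578875 0.14648759 0.13386065] [-0.60317486  0.26113641  0.23554832  2.13860774 -0.08724967  0.75036366
  0.96368111] 0.5480131284654098
turn -0.1  tx 87.4 ty -6.1 tz -3.3
```

View pics/c1.png

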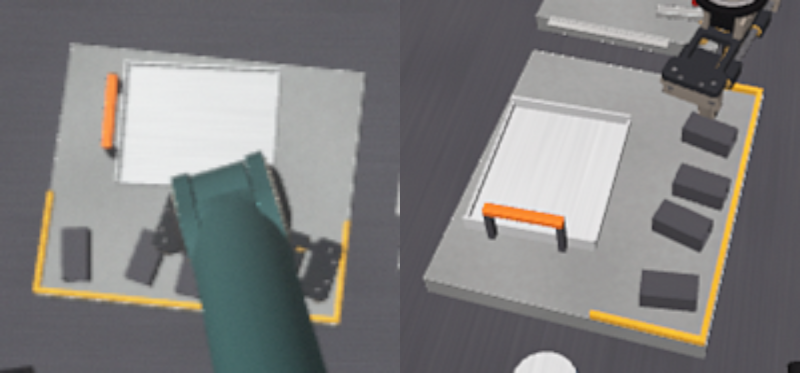

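The gripper is above the right-hand tube at crop (320,265) and the jaws line up with it. I'll correct by a few mm, go down and grip.

>>> drive_tool([
  [0.55,[0,-5,-3],0],
  [0.55,[20,0,0],0],
  [0.55,[25,0,0],0],
  [0.55,[25,0,0],0],
  [0.55,[17,0,0],0],
])

```text
t: 2.2
tool_pos: [0.4394, 0.1452, 0.0475]
eef_rot: [-0.423, 0.567, 0.422, 0.567]
force: [0.8, 0.2, 0.4]
gripper_width: 0.549
```

>>> drive_tool([
  [0.55,[0,0,0],0],
  [0.1,[0,0,0],0],
  [0.1,[0,0,0],0],
  [0.1,[0,0,0],0],
  [0.1,[0,0,0],0],
])

```text
t: 2.7
tool_pos: [0.4398, 0.1452, 0.0489]
eef_rot: [-0.422, 0.566, 0.422, 0.568]
force: [-1.2, -0.3, 6.9]
gripper_width: 0.325
```

>>> drive_tool([
  [0.1,[0,0,0],0],
  [0.1,[-15,0,0],0],
  [0.1,[-30,0,0],0],
  [0.1,[-30,0,0],0],
  [0.1,[-30,0,0],0],
])

```text
t: 3.2
tool_pos: [0.4384, 0.1444, 0.1538]
eef_rot: [-0.422, 0.567, 0.422, 0.567]
force: [0.2, 0.1, -1.7]
gripper_width: 0.322
```

Run:
```python
from m import *
s=state(); print(s['t'],s['tool_pos'],s['gripper_width'])
f=go(.6463,.184,.15,88)
```

```text
3.2 [0.4384312  0.14444924 0.15383754] 0.3220616171211776
turn -14.7  tx 3.8 ty -206.4 tz 46.8
```

>>> drive_tool([
  [0.1,[0,0,0],-7.4],
  [0.1,[0,0,0],-7.3],
  [0.1,[0,-30,7],0],
  [0.1,[0,-40,9],0],
  [0.1,[0,-40,9],0],
])

```text
t: 3.7
tool_pos: [0.5506, 0.1661, 0.1531]
eef_rot: [-0.491, 0.508, 0.491, 0.509]
force: [0.1, -0.3, 0.1]
gripper_width: 0.318
```

>>> drive_tool([
  [0.1,[0,-40,9],0],
  [0.1,[0,-36,9],0],
  [0.1,[0,-20,4],0],
  [0.1,[20,0,0],0],
  [0.1,[20,0,0],0],
])

```text
t: 4.2
tool_pos: [0.647, 0.1845, 0.1122]
eef_rot: [-0.491, 0.508, 0.491, 0.509]
force: [-0.5, 0.2, -2.1]
gripper_width: 0.324
```

Run:
```python
from m import *
s=state(); print(s['t'],s['tool_pos'],s['gripper_width'])
f=go(.6463,.184,.053,88)
```

```text
4.2 [0.64696164 0.18445956 0.11221184] 0.32407832810128884
turn 0.0  tx 59.2 ty 0.6 tz -0.5
```

>>> drive_tool([
  [0.1,[20,0,0],0],
  [0.1,[20,0,0],0],
  [0.1,[12,0,0],0],
  [0.1,[6,0,0],0],
  [0.1,[0,0,0],0],
])

```text
t: 4.7
tool_pos: [0.6459, 0.1844, 0.054]
eef_rot: [-0.491, 0.509, 0.491, 0.508]
force: [-0.2, -0.2, -0.8]
gripper_width: 0.324
```

>>> drive_tool([
  [0.45,[0,0,0],0],
  [0.45,[0,0,0],0],
  [0.45,[0,0,0],0],
  [0.45,[-15,0,0],0],
  [0.45,[-40,0,0],0],
])

```text
t: 5.2
tool_pos: [0.6439, 0.1839, 0.1077]
eef_rot: [-0.49, 0.511, 0.492, 0.506]
force: [0.1, -0.1, -0.3]
gripper_width: 0.451
```

>>> drive_tool([
  [0.45,[-45,0,0],0],
  [0.45,[0,25,0],0],
  [0.45,[0,40,0],0],
  [0.45,[0,45,0],0],
  [0.45,[0,0,0],0],
])

```text
t: 5.7
tool_pos: [0.5305, 0.1888, 0.1552]
eef_rot: [-0.491, 0.509, 0.493, 0.507]
force: [0.6, -0.6, 0.5]
gripper_width: 0.447
```

Run:
```python
from m import *
s=state(); print(s['t'],s['tool_pos'],s['gripper_width'])
f=go(.4384,.221,.15,78.2)
im2=snap('side','s2.png')
cv2.imwrite('pics/c2.png',cv2.resize(im2[230:430,200:400],(600,600))[:,:,::-1])
```

```text
5.7 [0.53046111 0.18884443 0.155222  ] 0.44660123950368485
turn 10.0  tx 5.2 ty 96.7 tz 12.6
```

View pics/c2.png

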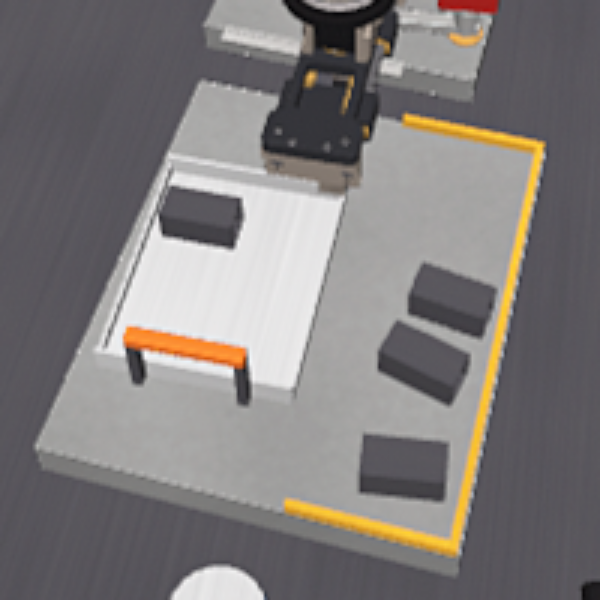

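Tube 1 lies flat in the tray at (200,215), and the other three are where they were.

>>> drive_tool([
  [0.45,[0,0,0],5],
  [0.45,[0,0,0],5],
  [0.45,[5,40,5],0],
  [0.45,[0,40,5],0],
  [0.45,[0,17,3],0],
])

```text
t: 6.25
tool_pos: [0.4427, 0.2225, 0.1503]
eef_rot: [-0.445, 0.549, 0.446, 0.549]
force: [0.3, -0.2, 0.3]
gripper_width: 0.449
```

>>> drive_tool([
  [0.45,[0,0,0],0],
  [0.45,[20,0,0],0],
  [0.45,[25,0,0],0],
  [0.45,[0,0,0],0],
  [0.45,[0,0,0],0],
])

```text
t: 6.75
tool_pos: [0.4458, 0.2208, 0.1051]
eef_rot: [-0.445, 0.55, 0.444, 0.55]
force: [0.7, -0.2, 0.4]
gripper_width: 0.454
```

Run:
```python
from m import *
s=state(); print(s['t'],s['tool_pos'],s['gripper_width'])
f=go(.4384,.221,.048,78.2)
f=go(.577,.1865,.15,88,((.4384,.221,.15),78.2))
```

```text
6.75 [0.44581506 0.22080456 0.10512438] 0.4535851929172756
turn -0.3  tx 57.1 ty 7.3 tz -1.3
turn -9.8  tx -0.0 ty -139.7 tz -29.6
```

>>> drive_tool([
  [0.45,[0,7,-1],0],
  [0.45,[20,0,0],0],
  [0.45,[25,0,0],0],
  [0.45,[12,0,0],0],
  [0.45,[0,0,0],0],
])

```text
t: 7.25
tool_pos: [0.4365, 0.2213, 0.047]
eef_rot: [-0.445, 0.55, 0.445, 0.549]
force: [0.4, 0.3, -0.1]
gripper_width: 0.45
```

>>> drive_tool([
  [0.1,[0,0,0],0],
  [0.1,[0,0,0],0],
  [0.1,[0,0,0],0],
  [0.1,[0,0,0],0],
  [0.1,[-5,0,0],0],
])

```text
t: 7.75
tool_pos: [0.4369, 0.2214, 0.0527]
eef_rot: [-0.445, 0.55, 0.445, 0.549]
force: [0.1, 0.9, -0.5]
gripper_width: 0.322
```

>>> drive_tool([
  [0.1,[-30,0,0],0],
  [0.1,[-35,0,0],0],
  [0.1,[-35,0,0],0],
  [0.1,[0,0,0],-5],
  [0.1,[0,0,0],-4.8],
])

```text
t: 8.25
tool_pos: [0.4375, 0.2218, 0.154]
eef_rot: [-0.491, 0.508, 0.491, 0.509]
force: [-0.2, 0.5, -1.5]
gripper_width: 0.323
```

>>> drive_tool([
  [0.1,[0,-30,-6],0],
  [0.1,[0,-40,-9],0],
  [0.1,[0,-40,-9],0],
  [0.1,[0,-25,-5],0],
  [0.1,[0,0,0],0],
])

```text
t: 8.75
tool_pos: [0.5739, 0.185, 0.1524]
eef_rot: [-0.49, 0.51, 0.488, 0.51]
force: [-0.4, -0.7, -0.9]
gripper_width: 0.325
```

Run:
```python
from m import *
s=state(); print(s['t'],s['tool_pos'],s['gripper_width'])
f=go(.577,.1865,.053,88)
```

```text
8.75 [0.57386003 0.18495927 0.15241176] 0.3251675616332324
turn -0.4  tx 99.4 ty -3.1 tz 1.6
```

>>> drive_tool([
  [0.1,[30,-3,1],0],
  [0.1,[30,0,0],0],
  [0.1,[25,0,0],0],
  [0.1,[10,0,0],0],
  [0.1,[6,0,0],0],
])

```text
t: 9.25
tool_pos: [0.5724, 0.1886, 0.0512]
eef_rot: [-0.49, 0.51, 0.491, 0.508]
force: [-12.8, -3.9, 37.3]
gripper_width: 0.325
```

>>> drive_tool([
  [0.1,[0,0,0],0],
  [0.45,[0,0,0],0],
  [0.45,[0,0,0],0],
  [0.45,[0,0,0],0],
  [0.45,[-15,0,0],0],
])

```text
t: 9.75
tool_pos: [0.5727, 0.188, 0.0658]
eef_rot: [-0.49, 0.51, 0.491, 0.508]
force: [-0.9, -0.7, -1.0]
gripper_width: 0.453
```

>>> drive_tool([
  [0.45,[-40,0,0],0],
  [0.45,[-45,0,0],0],
  [0.45,[0,0,0],8.5],
  [0.45,[0,0,0],8.5],
  [0.45,[0,0,0],0],
])

```text
t: 10.25
tool_pos: [0.5744, 0.1886, 0.1533]
eef_rot: [-0.41, 0.576, 0.409, 0.577]
force: [0.5, -0.5, 0.1]
gripper_width: 0.452
```

Run:
```python
from m import *
s=state(); print(s['t'],s['tool_pos'],s['gripper_width'])
f=go(.4522,.2764,.15,71)
f=go(.648,.26,.15,88,f)
im=snap('top','t3.png');im2=snap('side','s3.png')
m,H,S,V=masks(im)
box=np.zeros(V.shape,bool); box[252:286,199:300]=1
for r in rects((V<130)&box&(S<60)&~m['yellow'],60): print('tube',np.round(r[0],1),*wrect(r,.064))
cv2.imwrite('pics/c3.png',cv2.resize(im2[230:430,200:400],(500,500))[:,:,::-1])
```

```text
10.25 [0.57440017 0.18861566 0.1532811 ] 0.45203714632283115
turn -0.2  tx 3.3 ty 144.1 tz 43.2
turn -17.0  tx -0.0 ty -196.3 tz -9.6
tube [219.5 283. ] [0.3996 0.3217] [0.126 0.012] 90.8
tube [235.7 265.9] [0.4536 0.2739] [0.065 0.037] 160.7
tube [208. 265.] [0.4553 0.36  ] [0.063 0.031] 2.8
tube [270.1 269.7] [0.4435 0.1669] [0.111 0.069] 12.6
```

View pics/c3.png

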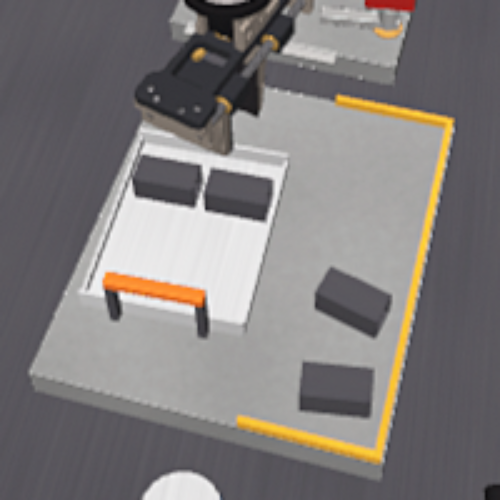

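Two tubes are flat in the tray, at (167,180) and (238,193). Tube B is unmoved at (353,300). That set-down was too hard, so I'll release the next one higher.

>>> drive_tool([
  [0.5,[3,30,9],0],
  [0.5,[0,40,12],0],
  [0.5,[0,40,12],0],
  [0.5,[0,34,10],0],
  [0.5,[0,0,0],0],
])

```text
t: 10.85
tool_pos: [0.4477, 0.2799, 0.1484]
eef_rot: [-0.412, 0.575, 0.414, 0.574]
force: [-0.5, -0.3, 0.1]
gripper_width: 0.497
```

Run:
```python
from m import *
s=state(); print(s['t'],s['tool_pos'],s['gripper_width'])
f=go(.4525,.2757,.048,71)
```

```text
10.85 [0.44771838 0.27990338 0.14840711] 0.4969602669034315
turn 0.4  tx 100.4 ty -5.9 tz -2.4
```

>>> drive_tool([
  [0.5,[30,-6,-2],0],
  [0.5,[30,0,0],0],
  [0.5,[25,0,0],0],
  [0.5,[12,0,0],0],
  [0.5,[2,0,0],0],
])

```text
t: 11.35
tool_pos: [0.4569, 0.2716, 0.0484]
eef_rot: [-0.41, 0.577, 0.41, 0.575]
force: [-0.2, -0.6, -0.3]
gripper_width: 0.502
```

>>> drive_tool([
  [0.1,[0,0,0],0],
  [0.1,[0,0,0],0],
  [0.1,[0,0,0],0],
  [0.1,[0,0,0],0],
  [0.1,[0,0,0],0],
])

```text
t: 11.85
tool_pos: [0.458, 0.273, 0.0506]
eef_rot: [-0.41, 0.575, 0.41, 0.577]
force: [0.5, 0.6, 5.1]
gripper_width: 0.322
```

>>> drive_tool([
  [0.1,[-30,0,0],0],
  [0.1,[-35,0,0],0],
  [0.1,[-35,0,0],0],
  [0.1,[0,0,0],-8.5],
  [0.1,[0,0,0],-8.5],
])

```text
t: 12.35
tool_pos: [0.4571, 0.2727, 0.1507]
eef_rot: [-0.492, 0.507, 0.492, 0.508]
force: [-0.4, -0.3, -1.6]
gripper_width: 0.326
```

>>> drive_tool([
  [0.1,[0,-30,-2],0],
  [0.1,[0,-45,-2],0],
  [0.1,[0,-45,-2],0],
  [0.1,[0,-45,-2],0],
  [0.1,[0,-30,-2],0],
])

```text
t: 12.85
tool_pos: [0.6538, 0.2536, 0.1489]
eef_rot: [-0.49, 0.51, 0.49, 0.509]
force: [0.4, -0.2, -2.6]
gripper_width: 0.325
```

Run:
```python
from m import *
s=state(); print(s['t'],s['tool_pos'],s['gripper_width'])
f=go(.646,.261,.055,88)
```

```text
12.85 [0.65384306 0.25361578 0.14891834] 0.3249025933906822
turn -0.3  tx 93.9 ty 8.1 tz 7.1
```

>>> drive_tool([
  [0.1,[25,3,7],0],
  [0.1,[30,0,0],0],
  [0.1,[22,0,0],0],
  [0.1,[10,0,0],0],
  [0.1,[5,0,0],0],
])

```text
t: 13.35
tool_pos: [0.648, 0.2617, 0.0562]
eef_rot: [-0.49, 0.51, 0.491, 0.509]
force: [0.9, 0.1, -1.1]
gripper_width: 0.322
```

>>> drive_tool([
  [0.1,[0,0,0],0],
  [0.45,[0,0,0],0],
  [0.45,[0,0,0],0],
  [0.45,[0,0,0],0],
  [0.45,[-15,0,0],0],
])

```text
t: 13.85
tool_pos: [0.6477, 0.2618, 0.0718]
eef_rot: [-0.49, 0.51, 0.491, 0.508]
force: [-0.0, -0.5, 0.4]
gripper_width: 0.451
```

>>> drive_tool([
  [0.45,[-40,0,0],0],
  [0.45,[-45,0,0],0],
  [0.45,[0,20,0],0],
  [0.45,[0,40,8],0],
  [0.45,[0,40,8],0],
])

```text
t: 14.35
tool_pos: [0.5493, 0.2818, 0.1595]
eef_rot: [-0.49, 0.509, 0.49, 0.511]
force: [-0.4, 0.6, 0.6]
gripper_width: 0.449
```

Run:
```python
from m import *
s=state(); print(s['t'],s['tool_pos'],s['gripper_width'])
f=go(.4553,.3595,.15,92.8)
im=snap('top','t4.png');im2=snap('side','s4.png')
m,H,S,V=masks(im)
box=np.zeros(V.shape,bool); box[252:282,199:300]=1
for r in rects((V<130)&box&(S<60)&~m['yellow'],60): print('tube',np.round(r[0],1),*wrect(r,.064))
m2,H,S,V=masks(im2)
for r in rects((V<100)&(S<60),60):
   if 200<r[0][0]<400 and 250<r[0][1]<420: print('side',r,wrect(r,.055,'side'))
```

```text
14.35 [0.54932529 0.28181687 0.15945945] 0.4490770580211805
turn -5.1  tx 9.5 ty 90.1 tz 82.2
tube [205.4 265.9] [0.4523 0.3681] [0.066 0.026] 16.7
tube [248.  266.5] [0.4524 0.2359] [0.093 0.052] 4.4
side ((333.9554748535156, 385.445556640625), (28.06005096435547, 19.005210876464844), 5.710592269897461) (array([0.4537, 0.3663]), array([0.059, 0.042]), np.float64(3.7))
side ((258.84149169921875, 329.84527587890625), (28.25757598876953, 16.954545974731445), 10.619654655456543) (array([0.6405, 0.2639]), array([0.066, 0.044]), np.float64(177.7))
side ((348.0, 293.0), (582.0, 372.0), 0.0) (array([ 0.4755, -0.0909]), array([2.157, 1.346]), np.float64(10.3))
```

>>> drive_tool([
  [0.45,[0,0,0],-5.1],
  [0.45,[9,20,18],0],
  [0.45,[0,30,27],0],
  [0.45,[0,30,27],0],
  [0.45,[0,10,10],0],
])

```text
t: 14.95
tool_pos: [0.4529, 0.3627, 0.1497]
eef_rot: [-0.513, 0.485, 0.514, 0.486]
force: [-0.9, 0.9, 0.3]
gripper_width: 0.449
```

Run:
```python
from m import *
s=state(); print(s['t'],s['tool_pos'],s['gripper_width'])
im2=snap('side','s5.png')
cv2.imwrite('pics/c5.png',cv2.resize(im2[270:420,200:400],(800,600))[:,:,::-1])
m2,H,S,V=masks(im2)
f=go(.4553,.3595,.05,92.8)
```

```text
14.95 [0.45285979 0.36269165 0.14972829] 0.44865217804952223
turn 0.5  tx 99.7 ty -2.6 tz -4.0
```

View pics/c5.png

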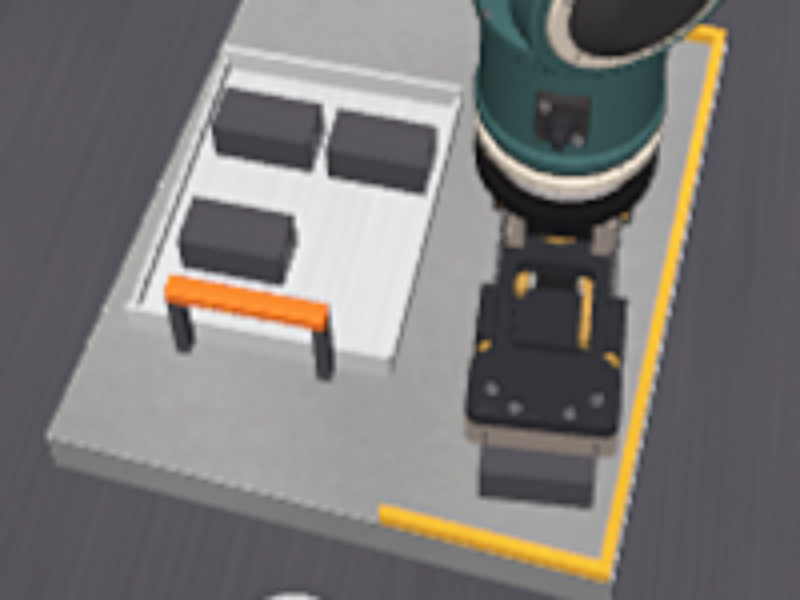

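Three tubes are flat in the tray, at (265,130), (382,150) and (237,240). The fourth is straight under the gripper at (537,475).

>>> drive_tool([
  [0.45,[0,-2,-4],0],
  [0.45,[25,0,0],0],
  [0.45,[30,0,0],0],
  [0.45,[30,0,0],0],
  [0.45,[14,0,0],0],
])

```text
t: 15.5
tool_pos: [0.462, 0.3672, 0.06]
eef_rot: [-0.508, 0.48, 0.516, 0.495]
force: [-28.6, 27.6, 80.5]
gripper_width: 0.451
```

>>> drive_tool([
  [0.45,[0,0,0],0],
  [0.1,[0,0,0],0],
  [0.1,[0,0,0],0],
  [0.1,[0,0,0],0],
  [0.1,[0,0,0],0],
])

```text
t: 16.0
tool_pos: [0.4613, 0.3727, 0.0612]
eef_rot: [-0.51, 0.476, 0.518, 0.496]
force: [-17.2, 20.5, 50.7]
gripper_width: 0.289
```

>>> drive_tool([
  [0.1,[-20,0,0],0],
  [0.1,[-35,0,0],0],
  [0.1,[-35,0,0],0],
  [0.1,[-10,0,0],0],
  [0.1,[0,0,0],4.8],
])

```text
t: 16.5
tool_pos: [0.4611, 0.3541, 0.1521]
eef_rot: [-0.491, 0.508, 0.49, 0.511]
force: [-0.6, 0.0, -0.9]
gripper_width: 0.098
```

Run:
```python
from m import *
s=state(); print(s['t'],s['tool_pos'],s['gripper_width'])
f=go(.577,.264,.15,88)
```

```text
16.5 [0.46109996 0.35413293 0.15206518] 0.09819788024177356
turn -0.2  tx 2.1 ty -119.0 tz -86.0
```

Run:
```python
from m import *
im=snap('top','t6.png');im2=snap('side','s6.png')
m,H,S,V=masks(im)
cv2.imwrite('pics/c6.png',np.hstack([cv2.resize(im2[290:420,260:400],(400,371)),cv2.resize(im[220:300,180:260],(371,371))])[:,:,::-1])
m2,H,S,V=masks(im2)
for r in rects((V<90)&(S<60),60):
   if 200<r[0][0]<400 and 250<r[0][1]<420: print('side',r,wrect(r,.055,'side'))
print(V[385,330:360].tolist())
```

```text
side ((334.0799560546875, 387.4399719238281), (28.284273147583008, 13.01076602935791), 8.13010311126709) (array([0.4528, 0.3707]), array([0.059, 0.028]), np.float64(1.2))
side ((258.84149169921875, 329.8452453613281), (27.888999938964844, 16.954545974731445), 10.619654655456543) (array([0.6405, 0.2639]), array([0.066, 0.044]), np.float64(177.7))
side ((333.5176086425781, 335.6354064941406), (45.04448318481445, 72.95516967773438), 6.654425144195557) (array([0.4719, 0.2441]), array([0.189, 0.108]), np.float64(94.4))
side ((294.8077087402344, 307.4615478515625), (25.69120979309082, 16.277637481689453), 11.309932708740234) (array([0.5725, 0.19  ]), array([0.062, 0.046]), np.float64(176.3))
side ((266.4280090332031, 301.8960266113281), (26.743375778198242, 16.09969139099121), 10.30484676361084) (array([0.6423, 0.1861]), array([0.066, 0.046]), np.float64(177.5))
side ((335.5, 293.5), (13.0, 15.0), 0.0) (array([0.4836, 0.1333]), array([0.045, 0.032]), np.float64(98.6))
side ((356.84613037109375, 261.7691955566406), (25.51620864868164, 44.376014709472656), 56.3099365234375) (array([0.443 , 0.0224]), array([0.134, 0.081]), np.float64(50.4))
[92, 92, 93, 93, 92, 93, 93, 92, 93, 92, 92, 92, 92, 92, 93, 92, 92, 90, 92, 127, 172, 167, 166, 166, 165, 216, 252, 247, 217, 153]
```

View pics/c6.png

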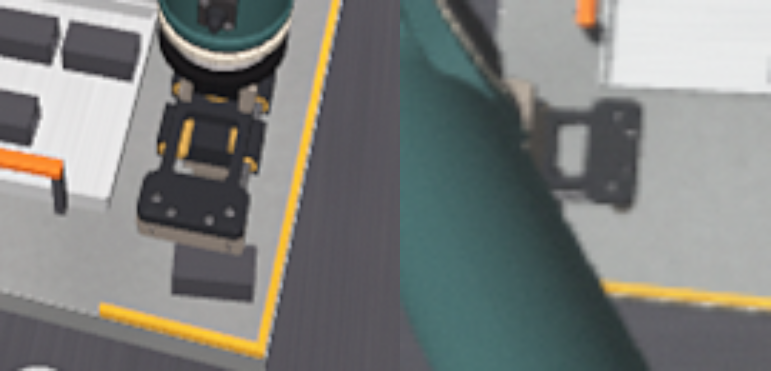

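Run:
```python
from h import *
for uv,z in (((320.5,392.2),.034),((349.3,395),.034),((320.9,384.5),.064),((349.3,385.9),.064)): print(onz('side',uv,z).round(4))
print(proj('side',[.4384+.0,.2,.064]))
for t in [(.4553,.375),(.4553,.385)]: print(proj('side',[t[0],t[1],.064]))
```

```text
[0.48   0.3761 0.034 ]
[0.4198 0.3719 0.034 ]
[0.48   0.3735 0.064 ]
[0.4222 0.3665 0.064 ]
[351.01313048 316.97792149]
[332.70493989 387.16383402]
[331.99064337 391.78626366]
```

>>> drive_tool([
  [0.45,[-20,-30,-30],0],
  [0.45,[0,-40,-30],0],
  [0.45,[0,-40,-30],0],
  [0.45,[0,-40,-30],0],
  [0.45,[0,0,0],0],
])

```text
t: 17.1
tool_pos: [0.6095, 0.2206, 0.1688]
eef_rot: [-0.491, 0.511, 0.487, 0.51]
force: [0.7, -0.6, -0.1]
gripper_width: 0.45
```

Run:
```python
from m import *
im=snap('top','t7.png');im2=snap('side','s7.png')
m,H,S,V=masks(im)
box=np.zeros(V.shape,bool); box[250:280,196:245]=1
for r in rects((V<130)&box&(S<60)&~m['yellow'],60): print('tube',r,*wrect(r,.064))
m2,H,S,V=masks(im2)
for r in rects((V<115)&(S<60),60):
   if 300<r[0][0]<400 and 350<r[0][1]<420: print('side',r,wrect(r,.055,'side'))
go(.455,.37,.15,91)
```

```text
tube ((209.0, 265.0), (20.0, 10.0), 90.0) [0.4553 0.3569] [0.063 0.031] 2.8
turn -3.1  tx 18.2 ty 147.1 tz 145.2
```

The tube lies at (.455,.357) and the finger had landed on its edge. I'll go back with wider jaws and correct the settled position before going down.

>>> drive_tool([
  [0.6,[0,40,30],-3.1],
  [0.6,[0,40,40],0],
  [0.6,[0,40,30],0],
  [0.6,[15,27,28],-1.5],
  [0.6,[0,0,0],0],
])

```text
t: 17.7
tool_pos: [0.4526, 0.3585, 0.1526]
eef_rot: [-0.513, 0.486, 0.517, 0.483]
force: [-0.8, -0.3, 0.1]
gripper_width: 0.599
```

>>> drive_tool([
  [0.6,[15,0,0],0],
  [0.6,[15,0,0],0],
  [0.6,[15,0,0],0],
  [0.6,[0,0,0],0],
  [0.6,[0,0,0],0],
])

```text
t: 18.2
tool_pos: [0.4608, 0.352, 0.1088]
eef_rot: [0.511, -0.489, -0.511, -0.488]
force: [0.1, -0.5, 0.2]
gripper_width: 0.597
```

Run:
```python
from m import *
s=state(); print(s['t'],s['tool_pos'],s['gripper_width'])
f=go(.455,.357,.050,92.8)
```

```text
18.2 [0.46076662 0.35199967 0.10878022] 0.5968422206462254
turn -0.2  tx 58.8 ty 5.5 tz 5.3
```

>>> drive_tool([
  [0.6,[0,5,5],0],
  [0.6,[15,0,0],0],
  [0.6,[15,0,0],0],
  [0.6,[0,0,0],0],
  [0.6,[0,0,0],0],
])

```text
t: 18.7
tool_pos: [0.4548, 0.3573, 0.0787]
eef_rot: [0.512, -0.489, -0.512, -0.487]
force: [0.5, -0.8, 0.9]
gripper_width: 0.599
```

>>> drive_tool([
  [0.6,[10,0,0],0],
  [0.6,[10,0,0],0],
  [0.6,[7,0,0],0],
  [0.6,[0,0,0],0],
  [0.1,[0,0,0],0],
])

```text
t: 19.2
tool_pos: [0.4551, 0.3576, 0.0523]
eef_rot: [0.512, -0.488, -0.512, -0.488]
force: [0.1, -0.5, 0.9]
gripper_width: 0.533
```

>>> drive_tool([
  [0.1,[0,0,0],0],
  [0.1,[0,0,0],0],
  [0.1,[0,0,0],0],
  [0.1,[0,0,0],0],
  [0.1,[0,0,0],0],
])

```text
t: 19.7
tool_pos: [0.4554, 0.3583, 0.053]
eef_rot: [-0.512, 0.488, 0.512, 0.488]
force: [0.2, 1.8, 2.1]
gripper_width: 0.324
```

>>> drive_tool([
  [0.1,[-20,0,0],0],
  [0.1,[-35,0,0],0],
  [0.1,[-35,0,0],0],
  [0.1,[-10,0,0],0],
  [0.1,[0,0,0],4.8],
])

```text
t: 20.2
tool_pos: [0.4558, 0.358, 0.1541]
eef_rot: [-0.49, 0.508, 0.49, 0.51]
force: [-0.9, 0.2, -1.7]
gripper_width: 0.323
```

>>> drive_tool([
  [0.1,[0,-25,-18],0],
  [0.1,[0,-30,-24],0],
  [0.1,[0,-30,-24],0],
  [0.1,[0,-30,-20],0],
  [0.1,[0,0,0],0],
])

```text
t: 20.7
tool_pos: [0.5706, 0.2614, 0.1513]
eef_rot: [-0.49, 0.512, 0.487, 0.51]
force: [1.1, -0.4, -1.9]
gripper_width: 0.321
```

>>> drive_tool([
  [0.1,[0,0,0],0],
  [0.1,[15,0,0],0],
  [0.1,[15,0,0],0],
  [0.1,[0,0,0],0],
  [0.1,[0,0,0],0],
])

```text
t: 21.2
tool_pos: [0.5659, 0.268, 0.1215]
eef_rot: [-0.491, 0.509, 0.491, 0.508]
force: [1.0, 0.2, -0.5]
gripper_width: 0.322
```

Run:
```python
from m import *
s=state(); print(s['t'],s['tool_pos'],s['gripper_width'])
f=go(.575,.264,.058,88)
```

```text
21.2 [0.56589248 0.26795723 0.12149935] 0.32174055110793454
turn -0.0  tx 63.5 ty -9.2 tz -3.6
```

>>> drive_tool([
  [0.1,[0,-9,-4],0],
  [0.1,[20,0,0],0],
  [0.1,[20,0,0],0],
  [0.1,[15,0,0],0],
  [0.1,[8,0,0],0],
])

```text
t: 21.7
tool_pos: [0.5799, 0.2635, 0.0665]
eef_rot: [-0.491, 0.507, 0.49, 0.511]
force: [-16.1, -9.3, 66.1]
gripper_width: 0.327
```

>>> drive_tool([
  [0.1,[0,0,0],0],
  [0.45,[0,0,0],0],
  [0.45,[0,0,0],0],
  [0.45,[0,0,0],0],
  [0.45,[-15,0,0],0],
])

```text
t: 22.2
tool_pos: [0.5773, 0.2631, 0.0763]
eef_rot: [-0.491, 0.508, 0.49, 0.51]
force: [-0.2, 0.1, 0.2]
gripper_width: 0.45
```

>>> drive_tool([
  [0.45,[-40,0,0],0],
  [0.45,[-45,0,0],0],
  [0.45,[0,10,-30],0],
  [0.45,[0,30,-40],0],
  [0.45,[0,30,-40],0],
])

```text
t: 22.7
tool_pos: [0.5023, 0.1547, 0.1608]
eef_rot: [-0.491, 0.508, 0.49, 0.51]
force: [-0.2, -0.9, -0.9]
gripper_width: 0.45
```

>>> drive_tool([
  [0.45,[0,30,-40],0],
  [0.45,[0,20,-40],0],
  [0.45,[0,0,-20],0],
  [0.45,[0,0,0],0],
  [0.45,[0,0,0],0],
])

```text
t: 23.2
tool_pos: [0.4495, 0.0581, 0.1605]
eef_rot: [-0.491, 0.508, 0.49, 0.51]
force: [-0.1, 0.4, -0.4]
gripper_width: 0.451
```

Run:
```python
from m import *
s=state(); print(s['t'],s['tool_pos'],s['gripper_width'])
im=snap('top','t8.png');im2=snap('side','s8.png')
m,H,S,V=masks(im)
for r in rects(m['orange'],8):
    if r[0][0]<330 and r[0][1]<290:print('handle',*wrect(r,.102))
for r in rects(m['red'],8):
    if 330<r[0][0]<435 and 190<r[0][1]<290: print('red',*wrect(r,.096))
cv2.imwrite('pics/c8.png',np.hstack([cv2.resize(im2[160:420,200:400],(400,520)),cv2.resize(im[170:310,180:280],(371,520))])[:,:,::-1])
```

```text
23.2 [0.44948841 0.05809589 0.16054221] 0.45060885258358063
handle [0.6175 0.3215] [0.086 0.01 ] 178.1
red [ 0.4594 -0.0709] [0.049 0.009] 0.1
red [ 0.5322 -0.282 ] [0.086 0.02 ] 174.1
```

View pics/c8.png

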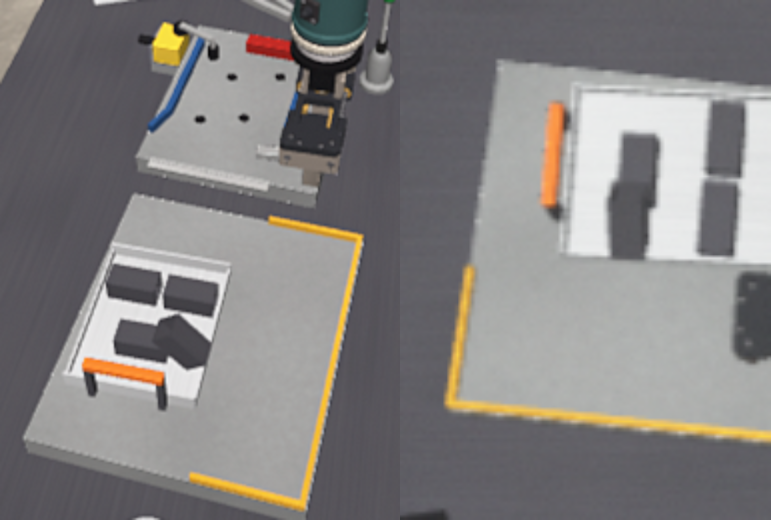

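A came down on tube B, which had slid about 26 mm towards -x (top crop (638,165)). A now leans at (630,222). I'll lift A off onto the strip, put B back, then place A.

Run:
```python
from m import *
im=cv2.cvtColor(cv2.imread('pics/t8.png'),cv2.COLOR_BGR2RGB)
m,H,S,V=masks(im)
big=cv2.resize(V.astype(np.uint8),None,fx=4,fy=4,interpolation=cv2.INTER_CUBIC)
for row in range(202,243,3):
    x=np.nonzero(big[row*4,233*4:252*4]<140)[0]
    if len(x): print(row,233+x.min()/4,233+x.max()/4, onz('top',(233+x.mean()/4,row),.075)[:2].round(4))
a=((V<140)&(S<60)); a[:,:233]=0;a[:,252:]=0;a[:204]=0;a[241:]=0
a1=a.copy(); a1[:224]=0
for r in rects(a1,30): print('A',r,wrect(r,.075))
go(.569,.264,.16,88)
```

```text
208 240.0 249.5 [0.6362 0.2516]
211 239.75 249.75 [0.6265 0.2512]
214 239.75 249.0 [0.6168 0.252 ]
217 239.25 249.25 [0.6071 0.2521]
220 237.25 248.75 [0.5974 0.2556]
223 236.5 248.75 [0.5877 0.2564]
226 236.0 247.75 [0.5781 0.2584]
229 236.5 246.75 [0.5685 0.2588]
232 236.5 246.75 [0.5589 0.2584]
235 236.75 246.75 [0.5494 0.2576]
238 237.0 245.75 [0.5398 0.2584]
A ((242.0, 231.5), (15.0, 12.0), 90.0) (array([0.5606, 0.2573]), array([0.048, 0.038]), np.float64(2.1))
turn 0.0  tx -0.0 ty -112.6 tz 209.1
```

>>> drive_tool([
  [0.52,[0,-15,30],0],
  [0.52,[0,-20,40],0],
  [0.52,[0,-20,40],0],
  [0.52,[0,-20,40],0],
  [0.52,[0,-15,30],0],
])

```text
t: 23.8
tool_pos: [0.5453, 0.2392, 0.1591]
eef_rot: [-0.492, 0.508, 0.492, 0.508]
force: [0.5, 0.4, 0.2]
gripper_width: 0.518
```

>>> drive_tool([
  [0.52,[0,-15,23],0],
  [0.52,[0,0,0],-2],
  [0.52,[20,0,0],0],
  [0.52,[0,0,0],0],
  [0.52,[0,0,0],0],
])

```text
t: 24.3
tool_pos: [0.5601, 0.2577, 0.1391]
eef_rot: [-0.5, 0.501, 0.5, 0.5]
force: [0.2, 0.5, 0.1]
gripper_width: 0.52
```

Run:
```python
from m import *
s=state(); print(s['t'],s['tool_pos'],s['gripper_width'])
f=go(.562,.258,.06,90)
```

```text
24.3 [0.5600624  0.2576932  0.13907443] 0.5203226587510847
turn -0.0  tx 79.1 ty -1.9 tz 0.3
```

>>> drive_tool([
  [0.52,[15,-2,0],0],
  [0.52,[15,0,0],0],
  [0.52,[12,0,0],0],
  [0.52,[8,0,0],0],
  [0.52,[5,0,0],0],
])

```text
t: 24.8
tool_pos: [0.5621, 0.2565, 0.0833]
eef_rot: [-0.499, 0.501, 0.5, 0.5]
force: [0.1, -0.9, -0.8]
gripper_width: 0.52
```

>>> drive_tool([
  [0.52,[6,0,0],0],
  [0.52,[6,0,0],0],
  [0.52,[6,0,0],0],
  [0.52,[5,0,0],0],
  [0.52,[0,0,0],0],
])

```text
t: 25.3
tool_pos: [0.5621, 0.2566, 0.0609]
eef_rot: [-0.5, 0.501, 0.5, 0.5]
force: [0.2, -0.1, 0.2]
gripper_width: 0.521
```

>>> drive_tool([
  [0.1,[0,0,0],0],
  [0.1,[0,0,0],0],
  [0.1,[0,0,0],0],
  [0.1,[0,0,0],0],
  [0.1,[0,0,0],0],
])

```text
t: 25.8
tool_pos: [0.5625, 0.2573, 0.0619]
eef_rot: [-0.5, 0.5, 0.5, 0.501]
force: [-1.1, 1.6, 1.3]
gripper_width: 0.324
```

>>> drive_tool([
  [0.1,[-15,0,0],0],
  [0.1,[-35,0,0],0],
  [0.1,[-40,0,0],0],
  [0.1,[0,20,-5],0],
  [0.1,[0,30,-10],0],
])

```text
t: 26.3
tool_pos: [0.5143, 0.242, 0.154]
eef_rot: [-0.5, 0.499, 0.499, 0.502]
force: [-0.9, 0.4, -1.7]
gripper_width: 0.328
```

>>> drive_tool([
  [0.1,[0,40,-12],0],
  [0.1,[0,32,-10],0],
  [0.1,[0,0,0],0],
  [0.1,[0,0,0],0],
  [0.1,[0,0,0],0],
])

```text
t: 26.8
tool_pos: [0.4421, 0.2203, 0.1524]
eef_rot: [-0.5, 0.5, 0.499, 0.501]
force: [-1.0, 0.3, -0.6]
gripper_width: 0.324
```

Run:
```python
from m import *
s=state(); print(s['t'],s['tool_pos'],s['gripper_width'])
im2=snap('side','s9.png')
cv2.imwrite('pics/c9.png',cv2.resize(im2[240:420,200:400],(560,504))[:,:,::-1])
m2,H,S,V=masks(im2)
for r in rects((V<100)&(S<60),60):
   if 200<r[0][0]<320 and 250<r[0][1]<420: print('side',r,wrect(r,.055,'side'))
```

```text
26.8 [0.44212624 0.22033882 0.1524497 ] 0.32354080844871985
```

View pics/c9.png

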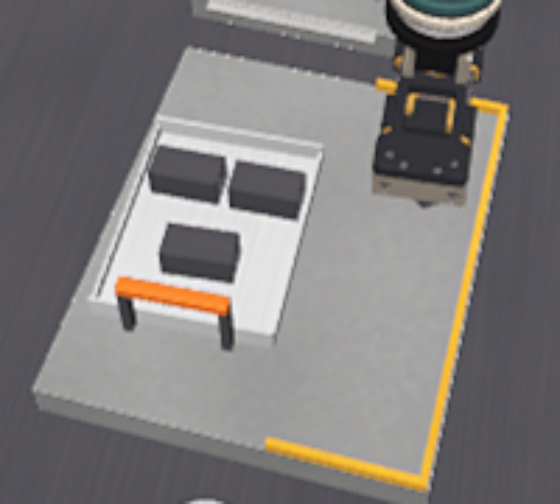

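A is held, tilted, above the strip. B is flat in the tray at (200,252) but too central. Lowering A onto the strip.

>>> drive_tool([
  [0.1,[25,0,0],0],
  [0.1,[25,0,0],0],
  [0.1,[15,0,0],0],
  [0.1,[5,0,0],0],
  [0.1,[3,0,0],0],
])

```text
t: 27.35
tool_pos: [0.4412, 0.2199, 0.0782]
eef_rot: [-0.5, 0.501, 0.499, 0.5]
force: [0.2, 0.1, -1.1]
gripper_width: 0.324
```

>>> drive_tool([
  [0.1,[3,0,0],0],
  [0.1,[3,0,0],0],
  [0.1,[3,0,0],0],
  [0.1,[2,0,0],0],
  [0.1,[2,0,0],0],
])

```text
t: 27.85
tool_pos: [0.4406, 0.2201, 0.0657]
eef_rot: [-0.5, 0.5, 0.5, 0.501]
force: [0.1, -0.0, -1.9]
gripper_width: 0.325
```

>>> drive_tool([
  [0.1,[2,0,0],0],
  [0.1,[2,0,0],0],
  [0.1,[2,0,0],0],
  [0.1,[1,0,0],0],
  [0.1,[1,0,0],0],
])

```text
t: 28.35
tool_pos: [0.4407, 0.2201, 0.0584]
eef_rot: [-0.5, 0.5, 0.5, 0.5]
force: [-2.9, -2.4, 16.7]
gripper_width: 0.324
```

>>> drive_tool([
  [0.5,[0,0,0],0],
  [0.5,[0,0,0],0],
  [0.5,[0,0,0],0],
  [0.5,[0,0,0],0],
  [0.5,[-15,0,0],0],
])

```text
t: 28.85
tool_pos: [0.4392, 0.2193, 0.0714]
eef_rot: [-0.499, 0.502, 0.5, 0.499]
force: [0.6, -0.7, 1.0]
gripper_width: 0.497
```

>>> drive_tool([
  [0.5,[-35,0,0],0],
  [0.5,[-40,0,0],0],
  [0.5,[0,-30,8],0],
  [0.5,[0,-30,8],0],
  [0.5,[0,-30,8],0],
])

```text
t: 29.35
tool_pos: [0.5316, 0.2445, 0.1483]
eef_rot: [-0.5, 0.5, 0.5, 0.501]
force: [0.6, -0.5, 0.1]
gripper_width: 0.498
```

>>> drive_tool([
  [0.5,[0,-20,8],2],
  [0.5,[0,-25,0],0],
  [0.5,[0,0,0],0],
  [0.5,[0,0,0],0],
  [0.5,[0,0,0],0],
])

```text
t: 29.85
tool_pos: [0.5743, 0.251, 0.1473]
eef_rot: [-0.491, 0.509, 0.491, 0.509]
force: [0.5, 0.4, -0.4]
gripper_width: 0.499
```

Run:
```python
from m import *
s=state(); print(s['t'],s['tool_pos'],s['gripper_width'])
im=snap('top','t10.png'); m,H,S,V=masks(im)
box=np.zeros(V.shape,bool); box[195:286,196:300]=1
for r in rects((V<130)&box&(S<60)&~m['yellow'],60): print('tube',np.round(r[0],1),*wrect(r,.066))
im2=snap('side','s10.png'); m2,H,S,V=masks(im2)
cv2.imwrite('pics/c10.png',cv2.resize(im2[240:420,200:400],(560,504))[:,:,::-1])
for r in rects((V<100)&(S<60),60):
   if 200<r[0][0]<400 and 250<r[0][1]<420: print('side',r,wrect(r,.055,'side'))
```

```text
29.85 [0.57430741 0.25096395 0.14730018] 0.49914388900629436
tube [209.5 283. ] [0.399  0.3521] [0.083 0.012] 90.8
tube [255. 240.] [0.5382 0.2169] [0.287 0.108] 1.7
tube [204. 221.] [0.5953 0.3794] [0.168 0.051] 2.9
side ((348.0, 289.5), (379.0, 582.0), 90.0) (array([ 0.4784, -0.1157]), array([2.201, 1.474]), np.float64(10.3))
```

View pics/c10.png

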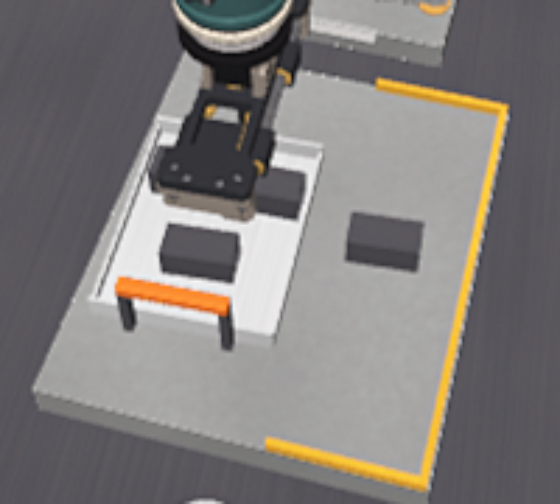

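A lies flat on the strip at (385,240); B is at (200,252).

Run:
```python
from m import *
P=np.array([onz('side',u,.067)[:2] for u in ((257.1,328.6),(284.3,332.1),(260.4,320.4),(285.7,322.5))]);print(P.round(4),P.mean(0))
Q=np.array([onz('side',(200+a*.357,240+b*.357),.064)[:2] for a,b in ((347,238),(418,246),(352,213),(422,220))]);print('A',Q.round(4),Q.mean(0))
im2=cv2.cvtColor(cv2.imread('pics/s10.png'),cv2.COLOR_BGR2RGB); V=masks(im2)[3].astype(np.uint8); print(V[322,265:290],V[330,250:290])
im=cv2.cvtColor(cv2.imread('pics/t8.png'),cv2.COLOR_BGR2RGB); V=masks(im)[3]; print(V[200:224,244]); print(onz('top',(244.7,205.5),.067),onz('top',(244.7,215),.067))
b=Q.mean(0);
```

```text
[[0.6421 0.2688]
 [0.5801 0.2672]
 [0.6403 0.2466]
 [0.5824 0.2422]] [0.61123936 0.25620497]
A [[0.4965 0.2318]
 [0.439  0.2294]
 [0.4962 0.2075]
 [0.4387 0.2044]] [0.46757952 0.21828461]
[ 92  91  90  89  87  87  86  83  80  78  85 107 105 126 174 168 177 202
 206 215 231 233 227 229 229] [232 230 233 233 232 233 181  65  84  89  91  93  94  96  95  94  94  93
  93  94  93  94  94  94  94  94  93  93  93  94  93  95  93  83  69 116
 214 238 229 228]
[235 234 234 234 233 216 133 101 104 101 103 104 103 105 106 106 105 105
 105  94  89  90  89  89]
[0.64642842 0.25314732 0.067     ] [0.61551561 0.2519576  0.067     ]
```

>>> drive_tool([
  [0.5,[15,-20,2],0],
  [0.5,[10,-19,2],0],
  [0.5,[0,0,0],0],
  [0.5,[0,0,0],0],
  [0.5,[0,0,0],0],
])

```text
t: 30.45
tool_pos: [0.6138, 0.2539, 0.1232]
eef_rot: [-0.491, 0.509, 0.491, 0.509]
force: [0.8, 0.4, -0.6]
gripper_width: 0.499
```

Run:
```python
from m import *
s=state(); print(s['t'],s['tool_pos'],s['gripper_width'])
f=go(.613,.2545,.054,89)
```

```text
30.45 [0.61383395 0.25385081 0.12315202] 0.4992396464953638
turn -1.1  tx 69.2 ty 0.8 tz 0.6
```

>>> drive_tool([
  [0.5,[20,0,0],0],
  [0.5,[20,0,0],0],
  [0.5,[15,0,0],0],
  [0.5,[8,0,0],0],
  [0.5,[4,0,0],0],
])

```text
t: 30.95
tool_pos: [0.6142, 0.2536, 0.0551]
eef_rot: [-0.491, 0.509, 0.491, 0.509]
force: [-0.1, -0.4, 0.4]
gripper_width: 0.502
```

>>> drive_tool([
  [0.1,[0,0,0],0],
  [0.1,[0,0,0],0],
  [0.1,[0,0,0],0],
  [0.1,[0,0,0],0],
  [0.1,[0,0,0],0],
])

```text
t: 31.45
tool_pos: [0.6152, 0.254, 0.0564]
eef_rot: [-0.491, 0.508, 0.491, 0.51]
force: [0.5, 1.1, 2.7]
gripper_width: 0.322
```

>>> drive_tool([
  [0.1,[-4,0,0],0],
  [0.1,[0,-8,0],0],
  [0.1,[0,-10,3],0],
  [0.1,[0,-10,3],0],
  [0.1,[0,-5,2],0],
])

```text
t: 31.95
tool_pos: [0.6494, 0.2603, 0.0593]
eef_rot: [-0.491, 0.509, 0.49, 0.509]
force: [0.7, -1.3, -0.3]
gripper_width: 0.322
```

>>> drive_tool([
  [0.1,[0,0,0],0],
  [0.1,[3,0,0],0],
  [0.5,[0,0,0],0],
  [0.5,[0,0,0],0],
  [0.5,[0,0,0],0],
])

```text
t: 32.45
tool_pos: [0.6478, 0.2603, 0.0568]
eef_rot: [-0.491, 0.509, 0.491, 0.509]
force: [0.4, 0.2, -0.3]
gripper_width: 0.502
```

>>> drive_tool([
  [0.5,[-30,0,0],0],
  [0.5,[-40,0,0],0],
  [0.5,[-20,20,-5],0],
  [0.5,[0,40,-11],0],
  [0.5,[0,40,-11],0],
])

```text
t: 32.95
tool_pos: [0.5464, 0.2368, 0.1476]
eef_rot: [-0.491, 0.508, 0.491, 0.51]
force: [-0.7, 0.6, 0.4]
gripper_width: 0.502
```

>>> drive_tool([
  [0.5,[0,40,-11],0],
  [0.5,[0,39,-10],0],
  [0.5,[10,0,0],-4],
  [0.5,[10,0,0],0],
  [0.5,[0,0,0],0],
])

```text
t: 33.45
tool_pos: [0.4671, 0.2186, 0.1258]
eef_rot: [-0.508, 0.492, 0.508, 0.492]
force: [0.0, 0.0, -0.6]
gripper_width: 0.502
```

>>> drive_tool([
  [0.5,[10,0,0],0],
  [0.5,[0,0,0],0],
  [0.5,[0,0,0],0],
  [0.5,[0,0,0],0],
  [0.5,[0,0,0],0],
])

```text
t: 33.95
tool_pos: [0.4675, 0.2189, 0.1167]
eef_rot: [0.508, -0.492, -0.508, -0.492]
force: [-0.2, 0.6, 0.5]
gripper_width: 0.499
```

Run:
```python
from m import *
s=state(); print(s['t'],s['tool_pos'],s['gripper_width'])
f=go(.466,.2185,.05,92)
im=snap('top','t11.png'); m,H,S,V=masks(im)
box=np.zeros(V.shape,bool); box[195:286,200:300]=1
for r in rects((V<130)&box&(S<60)&~m['yellow'],60): print('tube',np.round(r[0],1),*wrect(r,.066))
im2=snap('side','s11.png'); m2,H,S,V=masks(im2)
for r in rects((V<100)&(S<60),60):
   if 200<r[0][0]<400 and 250<r[0][1]<420: print('side',np.round(r[0]),wrect(r,.055,'side'))
```

```text
33.95 [0.46754157 0.21892773 0.11674077] 0.4988444925066504
turn -0.1  tx 66.7 ty 1.6 tz -0.4
tube [215. 283.] [0.3992 0.3352] [0.092 0.012] 90.8
tube [215.6 249.4] [0.5045 0.3385] [0.099 0.033] 20.0
tube [265.5 248.6] [0.5103 0.1835] [0.231 0.107] 17.3
tube [267.5 207. ] [0.6428 0.181 ] [0.065 0.03 ] 176.3
tube [243.5 206. ] [0.6451 0.257 ] [0.065 0.029] 2.1
side [348. 298.] (array([ 0.472 , -0.0604]), array([2.103, 1.281]), np.float64(10.3))
```

>>> drive_tool([
  [0.5,[20,0,0],0],
  [0.5,[20,0,0],0],
  [0.5,[15,0,0],0],
  [0.5,[8,0,0],0],
  [0.5,[3,0,0],0],
])

```text
t: 34.55
tool_pos: [0.467, 0.2187, 0.05]
eef_rot: [-0.508, 0.492, 0.508, 0.491]
force: [0.4, -0.2, -0.3]
gripper_width: 0.502
```

>>> drive_tool([
  [0.1,[0,0,0],0],
  [0.1,[0,0,0],0],
  [0.1,[0,0,0],0],
  [0.1,[0,0,0],0],
  [0.1,[0,0,0],0],
])

```text
t: 35.05
tool_pos: [0.4678, 0.2192, 0.0513]
eef_rot: [0.508, -0.491, -0.508, -0.492]
force: [-0.6, -0.2, 3.3]
gripper_width: 0.323
```

>>> drive_tool([
  [0.1,[-20,0,0],0],
  [0.1,[-35,0,0],0],
  [0.1,[-35,0,0],0],
  [0.1,[0,0,0],4],
  [0.1,[0,0,0],0],
])

```text
t: 35.55
tool_pos: [0.4675, 0.219, 0.1415]
eef_rot: [-0.491, 0.508, 0.491, 0.51]
force: [-1.0, -0.6, -1.6]
gripper_width: 0.324
```

Run:
```python
from m import *
s=state(); print(s['t'],s['tool_pos'],s['gripper_width'])
f=go(.5745,.262,.15,88)
```

```text
35.55 [0.46748808 0.21900827 0.14147286] 0.3238560248969456
turn -0.1  tx -8.5 ty -105.4 tz 46.7
```

>>> drive_tool([
  [0.1,[0,-20,9],0],
  [0.1,[0,-25,11],0],
  [0.1,[0,-25,11],0],
  [0.1,[0,-20,9],0],
  [0.1,[0,-15,7],0],
])

```text
t: 36.05
tool_pos: [0.5742, 0.2619, 0.1389]
eef_rot: [-0.491, 0.509, 0.491, 0.508]
force: [-0.1, 0.7, -1.3]
gripper_width: 0.323
```

>>> drive_tool([
  [0.1,[15,0,0],0],
  [0.1,[15,0,0],0],
  [0.1,[0,0,0],0],
  [0.1,[0,0,0],0],
  [0.1,[0,0,0],0],
])

```text
t: 36.55
tool_pos: [0.5737, 0.2619, 0.1108]
eef_rot: [-0.491, 0.509, 0.491, 0.509]
force: [-0.1, -0.1, -1.0]
gripper_width: 0.322
```

Run:
```python
from m import *
s=state(); print(s['t'],s['tool_pos'],s['gripper_width'])
f=go(.5745,.262,.057,88)
im2=snap('side','s12.png'); m2,H,S,V=masks(im2)
for r in rects((V<100)&(S<60),60):
   if 200<r[0][0]<400 and 250<r[0][1]<420: print('side',np.round(r[0]),wrect(r,.055,'side'))
im=snap('top','t12.png'); m,H,S,V=masks(im)
box=np.zeros(V.shape,bool); box[195:236,225:285]=1
for r in rects((V<130)&box&(S<60)&~m['yellow'],60): print('tube',np.round(r[0],1),*wrect(r,.066))
```

```text
36.55 [0.57367691 0.26192801 0.1108347 ] 0.3222022398201926
turn -0.1  tx 53.8 ty -0.8 tz 0.1
side [270. 254.] (array([0.6686, 0.0365]), array([0.049, 0.029]), np.float64(103.2))
side [348. 290.] (array([ 0.4776, -0.1085]), array([2.188, 1.384]), np.float64(10.3))
tube [253.5 215. ] [0.6166 0.2243] [0.13  0.118] 1.7
```

>>> drive_tool([
  [0.1,[18,0,0],0],
  [0.1,[18,0,0],0],
  [0.1,[8,0,0],0],
  [0.1,[5,0,0],0],
  [0.1,[3,0,0],0],
])

```text
t: 37.15
tool_pos: [0.5742, 0.2621, 0.0588]
eef_rot: [-0.491, 0.509, 0.491, 0.509]
force: [-0.1, 0.4, -1.7]
gripper_width: 0.324
```

>>> drive_tool([
  [0.1,[1,0,0],0],
  [0.45,[0,0,0],0],
  [0.45,[0,0,0],0],
  [0.45,[0,0,0],0],
  [0.45,[-15,0,0],0],
])

```text
t: 37.65
tool_pos: [0.5727, 0.2615, 0.0716]
eef_rot: [-0.491, 0.51, 0.491, 0.508]
force: [0.5, 0.4, -0.1]
gripper_width: 0.451
```

>>> drive_tool([
  [0.45,[-40,0,0],0],
  [0.45,[-45,0,0],0],
  [0.45,[0,10,-30],0],
  [0.45,[0,30,-40],0],
  [0.45,[0,30,-40],0],
])

```text
t: 38.15
tool_pos: [0.4997, 0.1537, 0.1591]
eef_rot: [-0.491, 0.508, 0.491, 0.51]
force: [0.3, 0.3, -0.5]
gripper_width: 0.451
```

>>> drive_tool([
  [0.45,[0,30,-40],0],
  [0.45,[0,20,-40],0],
  [0.45,[0,0,-40],0],
  [0.45,[0,0,0],0],
  [0.45,[0,0,0],0],
])

```text
t: 38.65
tool_pos: [0.4463, 0.0361, 0.1588]
eef_rot: [-0.491, 0.509, 0.49, 0.51]
force: [0.2, 0.5, 0.7]
gripper_width: 0.454
```

Run:
```python
from m import *
s=state(); print(s['t'],s['tool_pos'],s['gripper_width'])
im=snap('top','t13.png');im2=snap('side','s13.png')
m,H,S,V=masks(im)
for r in rects(m['orange'],8):
    if r[0][0]<330 and r[0][1]<290:print('handle',*wrect(r,.102))
for r in rects(m['red'],8):
    if 330<r[0][0]<435 and 190<r[0][1]<290: print('red',*wrect(r,.096))
box=np.zeros(V.shape,bool); box[195:240,225:290]=1
for r in rects((V<140)&box&(S<60)&~m['yellow'],60): print('tube',np.round(r[0],1),*wrect(r,.067))
for r in rects(box&(V>150)&(S<30),300): print('tray',*wrect(r,.05))
cv2.imwrite('pics/c13.png',np.hstack([cv2.resize(im2[160:420,200:400],(400,520)),cv2.resize(im[170:310,180:280],(371,520))])[:,:,::-1])
```

```text
38.65 [0.44631174 0.03614152 0.15884628] 0.45374156426450396
handle [0.6175 0.3215] [0.086 0.01 ] 178.1
red [ 0.4595 -0.0724] [0.049 0.006] 0.1
red [ 0.5321 -0.282 ] [0.086 0.02 ] 174.1
tube [265.4 228.5] [0.5729 0.1853] [0.063 0.03 ] 177.2
tube [242.3 227.6] [0.5749 0.2578] [0.063 0.031] 176.1
tube [267.4 206.9] [0.643  0.1811] [0.066 0.03 ] 177.2
tube [243.6 205.2] [0.6475 0.2567] [0.066 0.031] 178.4
tray [0.6142 0.2148] [0.205 0.144] 90.8
```

View pics/c13.png

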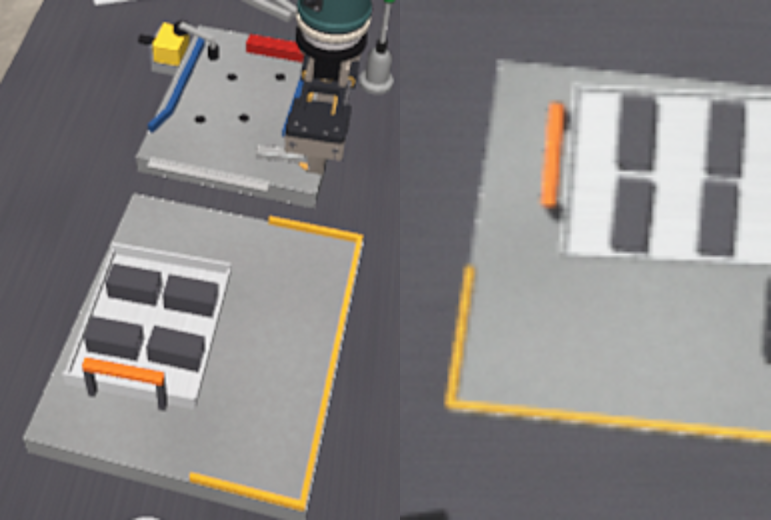

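All four tubes lie flat in a 2×2 pattern with the tray unmoved. Next is the dog.

Run:
```python
from m import *
s=state(); print(np.round(s['joint_pos'],2))
f=go(.4595,-.072,.12,90)
```

```text
[-0.47  0.2   0.35  2.15 -0.1   0.8   1.48]
turn -2.0  tx 38.3 ty -13.2 tz -109.6
```

>>> drive_tool([
  [0.4,[0,-3,-20],-2],
  [0.4,[0,-5,-30],0],
  [0.4,[0,-4,-30],0],
  [0.4,[20,-2,-20],0],
  [0.4,[18,0,-7],0],
])

```text
t: 39.25
tool_pos: [0.4601, -0.0715, 0.1195]
eef_rot: [-0.5, 0.5, 0.499, 0.501]
force: [-0.6, 0.5, 0.8]
gripper_width: 0.397
```

>>> drive_tool([
  [0.4,[0,0,0],0],
  [0.4,[0,0,0],0],
  [0.4,[0,0,0],0],
  [0.4,[0,0,0],0],
  [0.4,[0,0,0],0],
])

```text
t: 39.75
tool_pos: [0.4593, -0.0699, 0.1202]
eef_rot: [-0.5, 0.5, 0.5, 0.5]
force: [0.0, -0.5, 0.9]
gripper_width: 0.402
```

Run:
```python
from m import *
s=state(); print(np.round(s['joint_pos'],2))
f=go(.4595,-.072,.064,90)
```

```text
[-0.26  0.3   0.4   2.15 -0.17  0.72  1.82]
turn -0.0  tx 56.2 ty -0.2 tz -2.1
```

>>> drive_tool([
  [0.4,[0,0,-2],8],
  [0.4,[0,0,0],8.5],
  [0.4,[0,0,0],8.5],
  [0.4,[0,0,0],8.5],
  [0.4,[0,0,0],8.5],
])

```text
t: 40.25
tool_pos: [0.459, -0.0723, 0.12]
eef_rot: [-0.285, 0.647, 0.285, 0.647]
force: [0.1, 0.3, -0.1]
gripper_width: 0.398
```

>>> drive_tool([
  [0.4,[0,0,0],8.5],
  [0.4,[0,0,0],8.5],
  [0.4,[0,0,0],8.5],
  [0.4,[0,0,0],8.5],
  [0.4,[0,0,0],8.5],
])

```text
t: 40.75
tool_pos: [0.459, -0.0722, 0.1199]
eef_rot: [-0.031, 0.706, 0.032, 0.707]
force: [-0.8, -0.3, -0.7]
gripper_width: 0.397
```

>>> drive_tool([
  [0.4,[0,0,0],8.5],
  [0.4,[0,0,0],8.5],
  [0.4,[0,0,0],8.5],
  [0.4,[0,0,0],8.5],
  [0.4,[0,0,0],8.5],
])

```text
t: 41.25
tool_pos: [0.459, -0.0721, 0.1199]
eef_rot: [0.227, 0.67, -0.226, 0.67]
force: [-0.7, 0.8, -0.2]
gripper_width: 0.4
```

>>> drive_tool([
  [0.4,[0,0,0],8.5],
  [0.4,[0,0,0],8.5],
  [0.4,[0,0,0],8.5],
  [0.4,[0,0,0],8.5],
  [0.4,[0,0,0],8.5],
])

```text
t: 41.75
tool_pos: [0.459, -0.072, 0.1199]
eef_rot: [0.454, 0.542, -0.454, 0.542]
force: [0.1, 0.1, -0.6]
gripper_width: 0.397
```

>>> drive_tool([
  [0.4,[0,0,0],8.5],
  [0.4,[0,0,0],2],
  [0.4,[0,0,0],0],
  [0.4,[0,0,0],0],
  [0.4,[0,0,0],0],
])

```text
t: 42.25
tool_pos: [0.4588, -0.0724, 0.1197]
eef_rot: [0.5, 0.5, -0.5, 0.5]
force: [-0.5, 1.0, 0.1]
gripper_width: 0.401
```

Run:
```python
from m import *
s=state(); print(np.round(s['joint_pos'],2))
f=go(.4595,-.072,.064,90)
```

```text
[-0.83  0.52  1.16  2.17 -0.65  0.86 -0.83]
turn 0.0  tx 55.7 ty 0.7 tz -0.4
```

>>> drive_tool([
  [0.4,[15,0,0],0],
  [0.4,[15,0,0],0],
  [0.4,[12,0,0],0],
  [0.4,[9,0,0],0],
  [0.4,[5,0,0],0],
])

```text
t: 42.75
tool_pos: [0.4586, -0.0726, 0.0631]
eef_rot: [-0.5, -0.5, 0.5, -0.5]
force: [-0.5, 0.5, 0.0]
gripper_width: 0.4
```

>>> drive_tool([
  [0.0,[0,0,0],0],
  [0.0,[0,0,0],0],
  [0.0,[0,0,0],0],
  [0.0,[0,0,0],0],
  [0.0,[0,0,0],0],
])

```text
t: 43.25
tool_pos: [0.4587, -0.0699, 0.0636]
eef_rot: [0.501, 0.501, -0.499, 0.499]
force: [0.9, 5.8, -1.6]
gripper_width: 0.218
```

>>> drive_tool([
  [0.0,[0,0,0],-4],
  [0.0,[0,0,0],-7],
  [0.0,[0,0,0],-7],
  [0.0,[0,0,0],-7],
  [0.0,[0,0,0],-7],
])

```text
t: 43.75
tool_pos: [0.459, -0.071, 0.0637]
eef_rot: [0.342, 0.619, -0.341, 0.619]
force: [1.5, 2.8, -6.0]
gripper_width: 0.214
```

>>> drive_tool([
  [0.0,[0,0,0],-7],
  [0.0,[0,0,0],-7],
  [0.0,[0,0,0],-7],
  [0.0,[0,0,0],-7],
  [0.0,[0,0,0],-7],
])

```text
t: 44.25
tool_pos: [0.4599, -0.0718, 0.0637]
eef_rot: [0.14, 0.692, -0.139, 0.694]
force: [4.5, 2.7, -9.5]
gripper_width: 0.21
```

Run:
```python
from m import *
s=state(); print(np.round(s['joint_pos'],2),s['wrist_torque'])
M=R.from_quat(s['eef_rot']).as_matrix(); print('jaw',np.degrees(np.arctan2(M[1,2],M[0,2])), 'dog',np.radians(np.degrees(np.arctan2(M[1,2],M[0,2]))+90+5.7))
```

```text
[-0.51  0.48  0.72  2.19 -0.53  0.65  0.19] [ 0.43968869 -0.84510386 -0.1710621 ]
jaw -22.77594478580964 dog 1.2727648673937606
```

>>> drive_tool([
  [0.0,[0,0,0],-4],
  [0.0,[0,0,0],-4],
  [0.0,[0,0,0],-2],
  [0.0,[0,0,0],0],
  [0.0,[0,0,0],0],
])

```text
t: 44.75
tool_pos: [0.4602, -0.0719, 0.0638]
eef_rot: [0.081, 0.701, -0.08, 0.704]
force: [4.4, 1.9, -9.2]
gripper_width: 0.213
```

>>> drive_tool([
  [0.4,[0,0,0],0],
  [0.4,[0,0,0],0],
  [0.4,[0,0,0],0],
  [0.4,[0,0,0],0],
  [0.4,[-15,0,0],0],
])

```text
t: 45.25
tool_pos: [0.4574, -0.0727, 0.0778]
eef_rot: [0.08, 0.704, -0.081, 0.701]
force: [0.3, 0.6, 0.2]
gripper_width: 0.403
```

>>> drive_tool([
  [0.4,[-40,0,0],0],
  [0.4,[-40,0,0],0],
  [0.4,[0,10,20],0],
  [0.4,[0,20,40],0],
  [0.4,[0,20,40],0],
])

```text
t: 45.75
tool_pos: [0.5688, -0.0458, 0.1596]
eef_rot: [0.081, 0.702, -0.08, 0.703]
force: [0.9, -0.1, -1.1]
gripper_width: 0.401
```

Run:
```python
from m import *
s=state(); print(s['tool_pos'],np.round(s['joint_pos'],2))
im=snap('top','t14.png');im2=snap('side','s14.png')
m,H,S,V=masks(im)
for r in rects(m['red'],8):
    if 330<r[0][0]<435 and 190<r[0][1]<290: print('red',*wrect(r,.096))
m,H,S,V=masks(im2)
for r in rects(m['red'],8):
    if 200<r[0][0]<435 and 190<r[0][1]<290: print('red side',np.round(r[0]),*wrect(r,.09,'side'))
cv2.imwrite('pics/c14.png',np.hstack([cv2.resize(im2[160:280,250:410],(420,315)),cv2.resize(im[180:310,310:450],(339,315))])[:,:,::-1])
```

```text
[ 0.56884421 -0.04579839  0.15955162] [-0.56  0.48  0.77  1.89 -0.41  0.94  0.17]
red [ 0.4602 -0.0707] [0.048 0.014] 76.6
red [ 0.5322 -0.282 ] [0.086 0.02 ] 174.1
red side [355. 228.] [ 0.4593 -0.0611] [0.07  0.016] 79.4
```

View pics/c14.png

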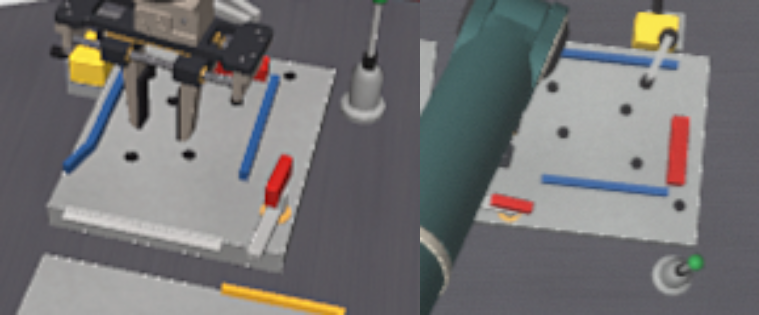

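The dog now points along the lane; its knob is at 76.6° in the world, about 1.44 rad, so the lane is clear. Going to the tray handle.

>>> drive_tool([
  [0.4,[0,0,0],-8.5],
  [0.4,[0,0,0],-8.5],
  [0.4,[0,0,0],-8.5],
  [0.4,[0,0,0],-8.5],
  [0.4,[0,0,0],-8.5],
])

```text
t: 46.35
tool_pos: [0.5667, -0.047, 0.1585]
eef_rot: [-0.181, 0.684, 0.181, 0.683]
force: [-0.2, 0.3, -0.3]
gripper_width: 0.402
```

>>> drive_tool([
  [0.4,[0,0,0],-8.5],
  [0.4,[0,0,0],-8.5],
  [0.4,[0,0,0],-8.5],
  [0.4,[0,0,0],-8.5],
  [0.4,[0,0,0],-8.5],
])

```text
t: 46.85
tool_pos: [0.5667, -0.047, 0.1585]
eef_rot: [-0.417, 0.571, 0.417, 0.571]
force: [0.3, 0.0, -0.5]
gripper_width: 0.397
```

>>> drive_tool([
  [0.4,[0,0,0],-8.5],
  [0.4,[0,0,0],-7.5],
  [0.4,[0,0,0],0],
  [0.4,[0,0,0],0],
  [0.4,[0,0,0],0],
])

```text
t: 47.35
tool_pos: [0.5672, -0.0467, 0.1586]
eef_rot: [-0.49, 0.51, 0.49, 0.51]
force: [1.2, -0.1, 0.6]
gripper_width: 0.399
```

Run:
```python
from m import *
s=state(); print(s['tool_pos'],np.round(s['joint_pos'],2))
go(.6175,.3215,.15,88)
```

```text
[ 0.56724158 -0.04671964  0.15858232] [-0.25  0.4   0.35  1.87 -0.17  0.89  1.71]
turn -0.2  tx 8.6 ty -37.4 tz 369.7
```

>>> drive_tool([
  [0.4,[0,-3,20],0],
  [0.4,[0,-4,35],0],
  [0.4,[0,-4,40],0],
  [0.4,[0,-4,40],0],
  [0.4,[0,-4,40],0],
])

```text
t: 47.85
tool_pos: [0.5928, 0.1292, 0.1586]
eef_rot: [-0.49, 0.509, 0.49, 0.509]
force: [0.3, 0.2, 0.6]
gripper_width: 0.398
```

>>> drive_tool([
  [0.4,[0,-4,40],0],
  [0.4,[0,-4,40],0],
  [0.4,[0,-4,40],0],
  [0.4,[0,-3,40],0],
  [0.4,[0,-3,34],0],
])

```text
t: 48.35
tool_pos: [0.6174, 0.3236, 0.1583]
eef_rot: [-0.491, 0.509, 0.491, 0.509]
force: [0.0, -0.2, -0.5]
gripper_width: 0.399
```

>>> drive_tool([
  [0.4,[10,0,0],0],
  [0.4,[10,0,0],0],
  [0.4,[0,0,0],0],
  [0.4,[0,0,0],0],
  [0.4,[0,0,0],0],
])

```text
t: 48.85
tool_pos: [0.6185, 0.3195, 0.1391]
eef_rot: [-0.49, 0.509, 0.49, 0.51]
force: [-0.1, -0.5, -0.7]
gripper_width: 0.399
```

Run:
```python
from m import *
s=state(); print(s['tool_pos'],np.round(s['joint_pos'],2))
go(.6175,.3215,.078,88)
im2=snap('side','s15.png');m,H,S,V=masks(im2)
for r in rects(m['orange'],20): print('orange side',np.round(r[0],1), onz('side',r[0],.098),np.round(cv2.boxPoints(r)).tolist())
```

```text
[0.61850236 0.31948089 0.13911908] [-0.71  0.62  0.27  1.55 -0.19  0.99  1.15]
turn -0.2  tx 61.1 ty 1.1 tz 2.0
orange side [270.1 347.1] [0.59609665 0.32621363 0.098     ] [[258.0, 348.0], [260.0, 342.0], [282.0, 346.0], [280.0, 352.0]]
```

>>> drive_tool([
  [0.4,[15,1,3],0],
  [0.4,[15,0,0],0],
  [0.4,[15,0,0],0],
  [0.4,[10,0,0],0],
  [0.4,[6,0,0],0],
])

```text
t: 49.4
tool_pos: [0.6162, 0.3234, 0.0754]
eef_rot: [-0.491, 0.51, 0.491, 0.508]
force: [0.2, -0.1, -0.2]
gripper_width: 0.403
```

>>> drive_tool([
  [0.0,[0,0,0],0],
  [0.0,[0,0,0],0],
  [0.0,[0,0,0],0],
  [0.0,[0,0,0],0],
  [0.0,[0,0,0],0],
])

```text
t: 49.9
tool_pos: [0.6175, 0.3243, 0.0784]
eef_rot: [-0.491, 0.508, 0.491, 0.51]
force: [1.1, 1.1, 1.6]
gripper_width: 0.128
```

Run:
```python
from m import *
s=state(); print(s['t'],s['tool_pos'],s['gripper_width'],s['force'],s['wrist_torque'])
im=snap('top','t16.png');m,H,S,V=masks(im)
a=np.radians(-5.7);X=np.array([np.cos(a),np.sin(a)]);Y=np.array([-np.sin(a),np.cos(a)])
# rail straight pieces -> lane line
big=m['blue']
for lo,hi,c0,c1 in((195,212,372,405),(248,265,365,405)):
    ys,xs=np.nonzero(big[lo:hi,c0:c1]); ys=ys+lo;xs=xs+c0
    P=np.array([onz('top',(x,y),.046)[:2] for x,y in zip(xs,ys)])
    v=np.linalg.svd(P-P.mean(0))[2][0]; print('rail',P.mean(0).round(4),np.degrees(np.arctan2(v[1],v[0]))%180, len(P))
    print(P.mean(0)@X,P.mean(0)@Y)
for r in rects(m['red'],8):
    if r[0][0]>400 and r[0][0]<435 and r[0][1]<290: c=wrect(r,.054); print('stop',c, c[0]@X,c[0]@Y)
print('knob',np.array([.460,-.0712])@X,np.array([.460,-.0712])@Y)
```

```text
49.9 [0.61751587 0.32432329 0.07838538] 0.12797314220765676 [1.12184154 1.14433748 1.62530805] [ 0.15402106 -0.12150938 -0.03186237]
rail [ 0.665  -0.2035] 84.50522009711543 102
0.681911315452668 -0.13647923246625998
rail [ 0.494 -0.19 ] 84.34609171256112 119
0.5104345400421431 -0.14003214135953726
stop (array([ 0.5402, -0.2898]), array([0.087, 0.021]), np.float64(174.1)) 0.5663118823687611 -0.2347145753632496
knob 0.46479712836391124 -0.02516087169916537
```

The handle is gripped (11.8 mm opening). The lane line and stop distances agree. Next I'll align the tray while sliding it slowly on the table.

>>> drive_tool([
  [0.0,[0,-2,-5],0.6],
  [0.0,[0,-3,-8],0.8],
  [0.0,[0,-3,-8],0.8],
  [0.0,[0,-3,-8],0.8],
  [0.0,[0,-2,-8],0.8],
])

```text
t: 50.45
tool_pos: [0.6274, 0.29, 0.0784]
eef_rot: [-0.473, 0.523, 0.475, 0.526]
force: [-0.0, 6.6, 1.5]
gripper_width: 0.13
```

>>> drive_tool([
  [0.0,[0,0,-10],0],
  [0.0,[0,0,-10],0],
  [0.0,[0,0,-5],0],
  [0.0,[0,0,0],0],
  [0.0,[0,0,0],0],
])

```text
t: 50.95
tool_pos: [0.6252, 0.2628, 0.0784]
eef_rot: [-0.474, 0.524, 0.474, 0.526]
force: [-0.8, 4.6, 3.4]
gripper_width: 0.125
```

```bash
cat > st.py <<'E'
from m import *
a=np.radians(-5.65);X=np.array([np.cos(a),np.sin(a)]);Y=np.array([-np.sin(a),np.cos(a)])
def rep():
    s=state(); p=np.array(s['tool_pos']); M=R.from_quat(s['eef_rot']).as_matrix(); print('t',s['t'],'tool X,Y,z',(p[:2]@X).round(4),(p[:2]@Y).round(4),p[2].round(4),'jaw',np.degrees(np.arctan2(M[1,2],M[0,2])).round(2),'w',s['gripper_width'],'F',np.round(s['force'],1))
    im=np.array(camera('top')); m,H,S,V=masks(im)
    box=np.zeros(V.shape,bool); box[185:250,200:430]=1
    T=[wrect(r,.067) for r in rects((V<140)&box&(S<60)&~m['yellow']&~m['red']&~m['blue'],60)]
    for c in T: 
        if c[1][0]<.08: print(' tube',c[0]@X.round(4),c[0]@Y.round(4),c[1],c[2])
    for r in rects((box&(V>215)&(S<30)),300):
        c=wrect(r,.05); print(' tray?',c[0]@X.round(4),c[0]@Y.round(4),c[1],c[2])
    return im
E
python3 -c "
from st import *
rep()"
```

```text
t 50.95 tool X,Y,z 0.5963 0.3231 0.0784 jaw 84.16 w 0.1251036881236239 F [-0.8  4.6  3.4]
 tube 0.55617045 0.18286947 [0.063 0.029] 172.9
 tube 0.5565121499999999 0.25555395000000003 [0.064 0.03 ] 171.9
 tube 0.62607749 0.18114751 [0.065 0.029] 173.5
 tube 0.71448794 -0.23997601999999996 [0.069 0.045] 178.5
 tray? 0.59440427 0.15902067 [0.142 0.055] 174.4
 tray? 0.59473486 0.2206507 [0.142 0.045] 174.2
```

The tray is square to the lane within 0.2° and centred within 2 mm. Sliding on.

>>> drive_tool([
  [0.0,[0,0,-8],0],
  [0.0,[0,0,-14],0],
  [0.0,[0,0,-16],0],
  [0.0,[0,0,-16],0],
  [0.0,[0,0,-10],0],
])

```text
t: 51.5
tool_pos: [0.6191, 0.1992, 0.0784]
eef_rot: [-0.474, 0.524, 0.474, 0.526]
force: [1.2, 7.6, 1.7]
gripper_width: 0.121
```

>>> drive_tool([
  [0.0,[0,0,-7],0],
  [0.0,[0,0,-7],0],
  [0.0,[0,0,-7],0],
  [0.0,[0,0,-7],0],
  [0.0,[0,0,-7],0],
])

```text
t: 52.0
tool_pos: [0.6155, 0.1661, 0.0784]
eef_rot: [-0.474, 0.523, 0.475, 0.526]
force: [1.1, 8.6, 3.1]
gripper_width: 0.13
```

>>> drive_tool([
  [0.0,[0,0,-7],0],
  [0.0,[0,0,-7],0],
  [0.0,[0,0,-7],0],
  [0.0,[0,0,0],0],
  [0.0,[0,0,0],0],
])

```text
t: 52.5
tool_pos: [0.6135, 0.1436, 0.0783]
eef_rot: [-0.474, 0.524, 0.474, 0.526]
force: [1.3, 6.2, 3.8]
gripper_width: 0.127
```

```bash
python3 -c "
from st import *
rep()"
```

```text
t 52.5 tool X,Y,z 0.5963 0.2033 0.0783 jaw 84.16 w 0.12692653616214095 F [1.3 6.2 3.8]
 tube 0.5567281399999999 0.06455334 [0.063 0.027] 172.8
 tube 0.55561659 0.13669203 [0.063 0.028] 171.9
 tube 0.6258489500000001 0.06265307 [0.065 0.026] 174.5
 tube 0.7133433200000001 -0.23044275999999997 [0.069 0.064] 178.5
 tray? 0.594473 0.029401820000000006 [0.143 0.038] 173.1
 tray? 0.59475459 0.10167841 [0.142 0.045] 173.1
```

>>> drive_tool([
  [0.0,[0,0,-6],0],
  [0.0,[0,0,-10],0],
  [0.0,[0,0,-10],0],
  [0.0,[0,0,-10],0],
  [0.0,[0,0,-10],0],
])

```text
t: 53.05
tool_pos: [0.6097, 0.1009, 0.0793]
eef_rot: [-0.474, 0.522, 0.475, 0.527]
force: [1.1, 10.5, 6.2]
gripper_width: 0.125
```

>>> drive_tool([
  [0.0,[0,0,-10],0],
  [0.0,[0,0,-10],0],
  [0.0,[0.5,0,-10],0],
  [0.0,[0.5,0,-10],0],
  [0.0,[0,0,-5],0],
])

```text
t: 53.55
tool_pos: [0.6053, 0.0556, 0.0785]
eef_rot: [-0.474, 0.522, 0.475, 0.527]
force: [1.4, 11.3, 8.3]
gripper_width: 0.129
```

```bash
python3 -c "
from st import *
rep()"
```

```text
t 53.55 tool X,Y,z 0.5969 0.1149 0.0785 jaw 84.23 w 0.12884652844147146 F [ 1.4 11.3  8.3]
 tube 0.55692895 -0.022748249999999994 [0.064 0.028] 173.2
 tube 0.62612957 -0.024439649999999986 [0.065 0.028] 173.2
 tube 0.7133433200000001 -0.23044275999999997 [0.069 0.064] 178.5
 tray? 0.59451242 -0.0501784 [0.143 0.058] 170.9
 tray? 0.5950107099999999 0.019908969999999998 [0.141 0.056] 174.5
```

>>> drive_tool([
  [0.0,[0,0,-8],0],
  [0.0,[0,0,-10],0],
  [0.0,[0.5,0,-10],0],
  [0.0,[0.5,0,-10],0],
  [0.0,[0,0,-10],0],
])

```text
t: 54.1
tool_pos: [0.6001, 0.0085, 0.0771]
eef_rot: [-0.474, 0.522, 0.475, 0.526]
force: [1.2, 10.8, 8.4]
gripper_width: 0.124
```

>>> drive_tool([
  [0.0,[0,0,-10],0],
  [0.0,[0,0,-10],0],
  [0.0,[0,0,-10],0],
  [0.0,[0,0,-10],0],
  [0.0,[0,0,-5],0],
])

```text
t: 54.6
tool_pos: [0.5946, -0.0387, 0.0763]
eef_rot: [-0.474, 0.524, 0.475, 0.526]
force: [1.0, 10.2, 5.6]
gripper_width: 0.129
```

```bash
python3 -c "
from st import *
rep()"
```

```text
t 54.6 tool X,Y,z 0.5955 0.02 0.0763 jaw 84.2 w 0.12888691543993536 F [ 1.  10.2  5.6]
 tube 0.55643597 -0.11725295000000001 [0.063 0.029] 174.0
 tube 0.62593512 -0.11891479999999999 [0.066 0.029] 174.0
 tube 0.71448794 -0.23997601999999996 [0.069 0.045] 178.5
 tray? 0.59821932 -0.15361247999999997 [0.133 0.032] 173.8
```

>>> drive_tool([
  [0.0,[0,0,-8],0],
  [0.0,[0,0,-10],0],
  [0.0,[0,0,-10],0],
  [0.0,[0,0,-10],0],
  [0.0,[0,0,-6],0],
])

```text
t: 55.15
tool_pos: [0.59, -0.0811, 0.0763]
eef_rot: [-0.473, 0.523, 0.475, 0.526]
force: [0.8, 11.8, 6.6]
gripper_width: 0.126
```

>>> drive_tool([
  [0.0,[0,0,-2],0],
  [0.0,[0,0,-2],0],
  [0.0,[0,0,-2],0],
  [0.0,[0,0,-1],0],
  [0.0,[0,0,0],0],
])

```text
t: 55.65
tool_pos: [0.5895, -0.0872, 0.0763]
eef_rot: [-0.473, 0.523, 0.476, 0.526]
force: [1.8, 11.5, 6.8]
gripper_width: 0.126
```

```bash
python3 -c "
from st import *
rep()"
```

```text
t 55.65 tool X,Y,z 0.5952 -0.0287 0.0763 jaw 84.31 w 0.1258501282464036 F [ 1.8 11.5  6.8]
 tube 0.559024 -0.165732 [0.057 0.03 ] 174.2
 tube 0.62607581 -0.16703318999999997 [0.066 0.03 ] 174.2
 tube 0.71480314 -0.24316034 [0.069 0.038] 178.5
```

>>> drive_tool([
  [0.0,[0,0,-2],0],
  [0.0,[0,0,-2],0],
  [0.0,[0,0,-1],0],
  [0.0,[0,0,-1],0],
  [0.0,[0,0,0],0],
])

```text
t: 56.2
tool_pos: [0.5893, -0.0909, 0.0763]
eef_rot: [-0.473, 0.522, 0.477, 0.526]
force: [0.7, 16.1, 7.7]
gripper_width: 0.127
```

>>> drive_tool([
  [0.0,[0,0,-1],0],
  [0.0,[0,0,-1],0],
  [0.0,[0,0,-1],0],
  [0.0,[0,0,-1],0],
  [0.0,[0,0,0],0],
])

```text
t: 56.7
tool_pos: [0.5903, -0.0914, 0.0763]
eef_rot: [-0.473, 0.52, 0.478, 0.527]
force: [5.0, 22.1, 5.2]
gripper_width: 0.122
```

The force rose to 22 N and the motion stopped at the expected place, so the tray is against the stop. Releasing.

>>> drive_tool([
  [0.0,[0,0,1],0],
  [0.4,[0,0,1],0],
  [0.4,[0,0,0],0],
  [0.4,[0,0,0],0],
  [0.4,[0,0,0],0],
])

```text
t: 57.2
tool_pos: [0.5867, -0.1012, 0.0751]
eef_rot: [-0.473, 0.526, 0.473, 0.525]
force: [-0.7, 0.3, 0.3]
gripper_width: 0.396
```

>>> drive_tool([
  [0.4,[-15,0,0],0],
  [0.4,[-35,0,0],0],
  [0.4,[-35,0,0],0],
  [0.4,[0,20,30],0],
  [0.4,[0,20,40],0],
])

```text
t: 57.7
tool_pos: [0.5557, -0.0285, 0.1629]
eef_rot: [-0.473, 0.526, 0.471, 0.527]
force: [0.8, 1.9, -0.2]
gripper_width: 0.405
```

>>> drive_tool([
  [0.4,[0,0,40],0],
  [0.4,[0,0,30],0],
  [0.4,[0,0,0],0],
  [0.4,[0,0,0],0],
  [0.4,[0,0,0],0],
])

```text
t: 58.2
tool_pos: [0.5624, 0.0416, 0.161]
eef_rot: [-0.473, 0.526, 0.473, 0.525]
force: [0.2, -0.5, -0.1]
gripper_width: 0.396
```

Run:
```python
from st import *
im=rep(); im2=np.array(camera('side'))
m,H,S,V=masks(im)
for k,z in(('red',.096),('orange',.100)):
  for r in rects(m[k],8):
    if 330<r[0][0]<435 and 190<r[0][1]<290: c=wrect(r,z);print(k,c,c[0]@X,c[0]@Y)
print(np.round(state()['joint_pos'],2))
cv2.imwrite('pics/c17.png',np.hstack([cv2.resize(im2[150:280,240:400],(400,325)),cv2.resize(im[175:300,320:450],(338,325))])[:,:,::-1])
```

```text
t 58.2 tool X,Y,z 0.5556 0.0968 0.161 jaw 83.98 w 0.39626376427541005 F [ 0.2 -0.5 -0.1]
 tube 0.56023378 -0.16983262000000002 [0.058 0.031] 173.6
 tube 0.55585911 -0.09721305 [0.063 0.029] 172.7
 tube 0.6262707900000001 -0.17103328999999998 [0.065 0.03 ] 173.6
 tube 0.6278194899999999 -0.09531527000000001 [0.066 0.029] 174.6
 tube 0.71506025 -0.24474264999999998 [0.069 0.035] 178.5
 tray? 0.5975303200000001 -0.12634875999999998 [0.135 0.067] 177.0
 tray? 0.5950589700000001 -0.06077570999999999 [0.143 0.046] 177.3
red (array([ 0.4605, -0.0712]), array([0.049, 0.013]), np.float64(76.6)) 0.46527256531433747 -0.025517248398203133
red (array([ 0.5321, -0.2835]), array([0.086, 0.017]), np.float64(174.5)) 0.5574259469724243 -0.2297367485664754
orange (array([ 0.5902, -0.0927]), array([0.083, 0.01 ]), np.float64(175.2)) 0.5964591693494525 -0.034143656789527806
[-0.36  0.39  0.29  1.88 -0.14  0.89  1.46]
```

View pics/c17.png

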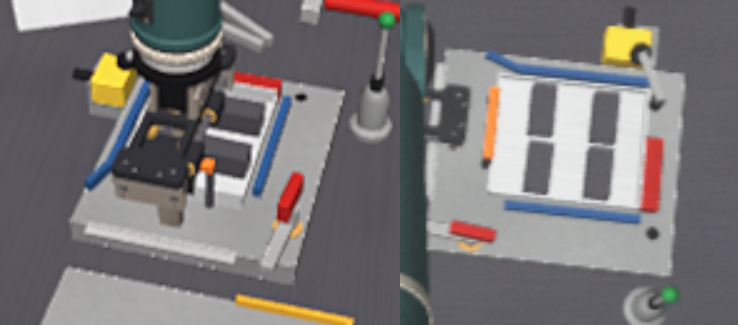

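The tray is home: handle at the predicted spot, tubes flat, roller pushed over at (655,100). Going back to the dog knob.

>>> drive_tool([
  [0.4,[0,0,0],8.5],
  [0.4,[0,0,0],8.5],
  [0.4,[0,0,0],8.5],
  [0.4,[0,0,0],8.5],
  [0.4,[0,0,0],8.5],
])

```text
t: 58.8
tool_pos: [0.5624, 0.0422, 0.1607]
eef_rot: [-0.248, 0.662, 0.248, 0.662]
force: [0.3, -0.5, -0.5]
gripper_width: 0.401
```

>>> drive_tool([
  [0.4,[0,0,0],8.5],
  [0.4,[0,0,0],8.5],
  [0.4,[0,0,0],8.5],
  [0.4,[0,0,0],8.5],
  [0.4,[0,0,0],8.5],
])

```text
t: 59.3
tool_pos: [0.5623, 0.0422, 0.1607]
eef_rot: [0.008, 0.707, -0.008, 0.707]
force: [-0.0, 0.4, -0.7]
gripper_width: 0.4
```

>>> drive_tool([
  [0.4,[0,0,0],8.5],
  [0.4,[0,0,0],3.5],
  [0.4,[0,0,0],0],
  [0.4,[0,0,0],0],
  [0.4,[0,0,0],0],
])

```text
t: 59.8
tool_pos: [0.5624, 0.0431, 0.1606]
eef_rot: [0.079, 0.703, -0.079, 0.703]
force: [-0.9, 0.6, 0.9]
gripper_width: 0.402
```

Run:
```python
from st import *
s=state(); print(s['tool_pos'],np.round(s['joint_pos'],2))
go(.4602,-.0715,.12,-13)
```

```text
[0.56239739 0.04313179 0.16064832] [-0.66  0.44  0.67  1.9  -0.34  0.92 -0.05]
turn 0.1  tx 40.6 ty -134.7 tz -73.8
```

>>> drive_tool([
  [0.4,[0,-20,-11],0],
  [0.4,[0,-35,-19],0],
  [0.4,[0,-35,-19],0],
  [0.4,[0,-30,-17],0],
  [0.4,[0,-15,-8],0],
])

```text
t: 60.3
tool_pos: [0.4582, -0.0736, 0.1607]
eef_rot: [0.081, 0.703, -0.08, 0.702]
force: [0.5, -0.0, -0.1]
gripper_width: 0.398
```

>>> drive_tool([
  [0.4,[20,0,0],0],
  [0.4,[20,0,0],0],
  [0.4,[0,0,0],0],
  [0.4,[0,0,0],0],
  [0.4,[0,0,0],0],
])

```text
t: 60.8
tool_pos: [0.4611, -0.0714, 0.1214]
eef_rot: [0.079, 0.702, -0.079, 0.703]
force: [0.0, -1.0, 0.3]
gripper_width: 0.4
```

Run:
```python
from st import *
s=state(); print(s['tool_pos'],np.round(s['joint_pos'],2))
go(.4600,-.0717,.064,-13)
```

```text
[ 0.46111788 -0.07144591  0.12137228] [-0.51  0.34  0.71  2.16 -0.33  0.75  0.18]
turn 0.1  tx 57.4 ty -0.5 tz -1.0
```

>>> drive_tool([
  [0.4,[15,0,-1],0],
  [0.4,[15,0,0],0],
  [0.4,[13,0,0],0],
  [0.4,[9,0,0],0],
  [0.4,[5,0,0],0],
])

```text
t: 61.3
tool_pos: [0.4592, -0.0712, 0.0631]
eef_rot: [0.079, 0.703, -0.079, 0.703]
force: [-0.2, -0.1, -0.1]
gripper_width: 0.402
```

>>> drive_tool([
  [0.0,[0,0,0],0],
  [0.0,[0,0,0],0],
  [0.0,[0,0,0],0],
  [0.0,[0,0,0],0],
  [0.0,[0,0,0],0],
])

```text
t: 61.8
tool_pos: [0.4603, -0.0716, 0.064]
eef_rot: [0.079, 0.702, -0.08, 0.703]
force: [4.4, -1.8, -4.8]
gripper_width: 0.21
```

>>> drive_tool([
  [0.0,[0,0,0],4],
  [0.0,[0,0,0],7],
  [0.0,[0,0,0],7],
  [0.0,[0,0,0],7],
  [0.0,[0,0,0],7],
])

```text
t: 62.3
tool_pos: [0.4593, -0.0711, 0.0639]
eef_rot: [0.272, 0.653, -0.271, 0.653]
force: [1.6, -0.7, -0.9]
gripper_width: 0.209
```

>>> drive_tool([
  [0.0,[0,0,0],7],
  [0.0,[0,0,0],7],
  [0.0,[0,0,0],7],
  [0.0,[0,0,0],7],
  [0.0,[0,0,0],7],
])

```text
t: 62.8
tool_pos: [0.4589, -0.0701, 0.0638]
eef_rot: [0.455, 0.542, -0.455, 0.54]
force: [0.4, 2.1, 0.5]
gripper_width: 0.212
```

>>> drive_tool([
  [0.0,[0,0,0],6],
  [0.0,[0,0,0],4],
  [0.0,[0,0,0],4],
  [0.0,[0,0,0],2],
  [0.0,[0,0,0],0],
])

```text
t: 63.3
tool_pos: [0.4589, -0.0697, 0.0638]
eef_rot: [0.525, 0.475, -0.524, 0.473]
force: [-0.7, 4.3, 6.0]
gripper_width: 0.214
```

Run:
```python
from st import *
im=rep(); s=state(); print(np.round(s['joint_pos'],2),s['wrist_torque'])
m,H,S,V=masks(im)
for k,z in(('red',.096),('orange',.100)):
  for r in rects(m[k],8):
    if 330<r[0][0]<435 and 190<r[0][1]<290: c=wrect(r,z);print(k,c,c[0]@X,c[0]@Y)
```

```text
t 63.3 tool X,Y,z 0.4635 -0.0242 0.0638 jaw -95.83 w 0.2143330631113381 F [-0.7  4.3  6. ]
 tube 0.56031359 -0.16962375 [0.058 0.03 ] 174.1
 tube 0.6262707900000001 -0.17103328999999998 [0.065 0.03 ] 173.6
 tube 0.6278194899999999 -0.09531527000000001 [0.066 0.029] 174.6
 tube 0.71506025 -0.24474264999999998 [0.069 0.035] 178.5
 tray? 0.6017196100000001 -0.20521675 [0.128 0.033] 171.4
 tray? 0.59772934 -0.12632905999999997 [0.135 0.067] 177.0
[-0.7   0.59  0.99  2.2  -0.76  0.75 -0.86] [1.06745138 0.29138264 0.14715352]
red (array([ 0.5321, -0.2835]), array([0.086, 0.017]), np.float64(174.5)) 0.5574259469724243 -0.2297367485664754
orange (array([ 0.6108, -0.0951]), array([0.041, 0.009]), np.float64(179.9)) 0.6171953750150307 -0.03450389920075088
```

>>> drive_tool([
  [0.4,[0,0,0],0],
  [0.4,[0,0,0],0],
  [0.4,[0,0,0],0],
  [0.4,[0,0,0],0],
  [0.4,[-10,0,0],0],
])

```text
t: 63.85
tool_pos: [0.4583, -0.0715, 0.0732]
eef_rot: [-0.524, -0.474, 0.526, -0.473]
force: [0.5, -0.1, 0.3]
gripper_width: 0.399
```

>>> drive_tool([
  [0.4,[-30,0,0],0],
  [0.4,[-35,0,0],0],
  [0.0,[-35,0,0],0],
  [0.0,[-30,0,0],0],
  [0.0,[-10,0,-30],0],
])

```text
t: 64.35
tool_pos: [0.4633, -0.0448, 0.2169]
eef_rot: [0.528, 0.471, -0.525, 0.473]
force: [0.3, -0.0, 0.0]
gripper_width: 0.158
```

>>> drive_tool([
  [0.0,[0,0,-40],0],
  [0.0,[0,0,-40],0],
  [0.0,[0,0,0],0],
  [0.0,[0,0,0],0],
  [0.0,[0,0,0],0],
])

```text
t: 64.85
tool_pos: [0.4702, 0.0369, 0.2139]
eef_rot: [0.525, 0.473, -0.525, 0.473]
force: [0.4, -0.2, -0.3]
gripper_width: 0.005
```

Run:
```python
from st import *
im=rep(); im2=np.array(camera('side')); s=state(); print(np.round(s['joint_pos'],2))
m,H,S,V=masks(im)
for k,z in(('red',.096),('orange',.100),('green',.165)):
  for r in rects(m[k],8):
    if 330<r[0][0]<435 and 190<r[0][1]<299: c=wrect(r,z);print(k,c,c[0]@X,c[0]@Y)
for r in rects(masks(im2)[0]['green'],5): print('green side',np.round(r[0],1), onz('side',r[0],.165))
cv2.imwrite('pics/c18.png',np.hstack([cv2.resize(im2[140:230,360:420],(330,495),interpolation=cv2.INTER_CUBIC),cv2.resize(im[180:310,330:445],(438,495),interpolation=cv2.INTER_CUBIC)])[:,:,::-1])
```

```text
t 64.85 tool X,Y,z 0.4643 0.083 0.2139 jaw -95.99 w 0.005204285337436907 F [ 0.4 -0.2 -0.3]
 tube 0.56031359 -0.16962375 [0.058 0.03 ] 174.1
 tube 0.55585911 -0.09721305 [0.063 0.029] 172.7
 tube 0.6262707900000001 -0.17103328999999998 [0.065 0.03 ] 173.6
 tube 0.6278194899999999 -0.09531527000000001 [0.066 0.029] 174.6
 tube 0.71506025 -0.24474264999999998 [0.069 0.035] 178.5
 tray? 0.5975303200000001 -0.12634875999999998 [0.135 0.067] 177.0
 tray? 0.5950589700000001 -0.06077570999999999 [0.143 0.046] 177.3
[-1.25  0.4   1.37  2.08 -0.46  1.03 -1.32]
red (array([ 0.4594, -0.0709]), array([0.049, 0.009]), np.float64(0.1)) 0.46414837385538293 -0.025327002337497892
red (array([ 0.5321, -0.2835]), array([0.086, 0.017]), np.float64(174.5)) 0.5574259469724243 -0.2297367485664754
orange (array([ 0.5902, -0.0927]), array([0.083, 0.01 ]), np.float64(175.2)) 0.5964591693494525 -0.034143656789527806
green (array([ 0.3816, -0.2871]), array([0.015, 0.014]), np.float64(134.8)) 0.4080115213605219 -0.24813618929344505
green side [394.  157.5] [ 0.37909269 -0.2869193   0.165     ]
```

View pics/c18.png

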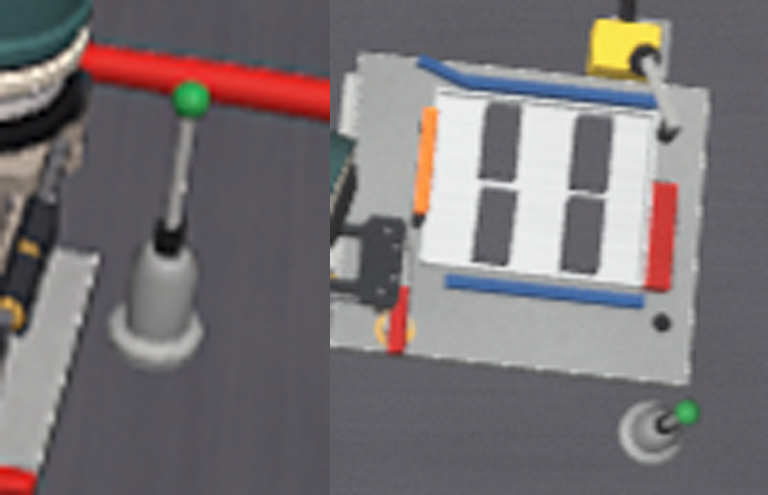

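The dog is across the lane, its knob parallel to the fixture's x within a few degrees, and the tray is home. Ball at about X .4066, Y -.248. I'll push it along -Y with closed fingers.

>>> drive_tool([
  [0.0,[0,-5,25],0],
  [0.0,[0,-8,40],0],
  [0.0,[0,-9,40],0],
  [0.0,[0,-9,40],0],
  [0.0,[0,-9,40],0],
])

```text
t: 65.45
tool_pos: [0.4105, -0.1441, 0.2137]
eef_rot: [0.526, 0.473, -0.525, 0.473]
force: [0.1, 0.5, 0.7]
gripper_width: 0.004
```

>>> drive_tool([
  [0.0,[0,-9,40],0],
  [0.0,[0,-5,30],0],
  [0.0,[0,-4,18],0],
  [0.0,[0,0,0],0],
  [0.0,[0,0,0],0],
])

```text
t: 65.95
tool_pos: [0.3841, -0.228, 0.2136]
eef_rot: [0.526, 0.473, -0.526, 0.473]
force: [0.4, 0.8, -0.8]
gripper_width: 0.008
```

Run:
```python
from st import *
s=state(); p=np.array(s['tool_pos']); print(p, p[:2]@X,p[:2]@Y,np.round(s['joint_pos'],2),np.round(s['force'],1))
o,d=ray('top',(414.5,293.4)); print('post foot',onz('top',(414.5,293.4),0.005))
im=np.array(camera('top')); ys,xs=np.nonzero(masks(im)[0]['red'][250:285,335:360]); P=np.array([onz('top',(x+335,y+250),.096)[:2] for x,y in zip(xs,ys)])
if len(P)>10: v=np.linalg.svd(P-P.mean(0))[2][0]; print('knob angle',(np.degrees(np.arctan2(v[1],v[0]))+90)%180-90,len(P))
```

```text
[ 0.38414474 -0.22804644  0.2135668 ] 0.40472999485289635 -0.1891189893369887 [-0.69  0.27  1.35  2.13 -0.32  0.97 -0.84] [ 0.4  0.8 -0.8]
post foot [ 0.38164159 -0.28988269  0.005     ]
knob angle -2.280903282174677 63
```

>>> drive_tool([
  [0.0,[20,0,0],0],
  [0.0,[25,2,0],0],
  [0.0,[20,0,0],0],
  [0.0,[11,0,0],0],
  [0.0,[0,0,0],0],
])

```text
t: 66.5
tool_pos: [0.3862, -0.2268, 0.1367]
eef_rot: [-0.524, -0.475, 0.525, -0.473]
force: [0.2, 0.3, 1.0]
gripper_width: 0.004
```

>>> drive_tool([
  [0.0,[0,0,10],0],
  [0.0,[0,0,10],0],
  [0.0,[0,0,10],0],
  [0.0,[0,0,8],0],
  [0.0,[0,0,8],0],
])

```text
t: 67.0
tool_pos: [0.3822, -0.2737, 0.1379]
eef_rot: [0.525, 0.474, -0.525, 0.474]
force: [-1.1, 0.1, -1.2]
gripper_width: 0.004
```

Run:
```python
from st import *
s=state(); p=np.array(s['tool_pos']); print(p, p[:2]@X,p[:2]@Y,np.round(s['joint_pos'],2),np.round(s['force'],1))
im=np.array(camera('side')); top=np.array(camera('top'))
for r in rects(masks(im)[0]['green'],3): q=onz('side',r[0],.16); print('green side',np.round(r[0],1),q,q[:2]@X,q[:2]@Y)
for r in rects(masks(top)[0]['green'],3): print('green top',np.round(r[0],1),onz('top',r[0],.16))
```

```text
[ 0.38217081 -0.27369618  0.1379094 ] 0.4072599366517212 -0.23474128874328776 [-0.33  0.44  1.1   2.15 -0.53  0.86 -0.58] [-1.1  0.1 -1.2]
```

>>> drive_tool([
  [0.0,[0,0,10],0],
  [0.0,[0,0,10],0],
  [0.0,[0,0,10],0],
  [0.0,[0,0,8],0],
  [0.0,[0,0,0],0],
])

```text
t: 67.6
tool_pos: [0.3782, -0.3125, 0.1377]
eef_rot: [-0.525, -0.473, 0.525, -0.474]
force: [1.5, 1.3, -0.5]
gripper_width: 0.006
```

Run:
```python
from st import *
F=[]
s=state(); p=np.array(s['tool_pos']); print(p, p[:2]@X,p[:2]@Y,np.round(s['joint_pos'],2),np.round(s['force'],1),s['wrist_torque'])
im=np.array(camera('side')); top=np.array(camera('top'))
for k,n in ((im,'side'),(top,'top')):
    g=masks(k)[0]['green'].copy(); ys,xs=np.nonzero(g)
    sel=(ys>120)&(ys<320)&(xs>350)&(xs<460); print(n,sel.sum(), xs[sel].mean() if sel.any() else 0, ys[sel].mean() if sel.any() else 0, onz(n,(xs[sel].mean(),ys[sel].mean()),.155) if sel.any() else '')
cv2.imwrite('pics/c19.png',np.hstack([cv2.resize(im[130:230,340:440],(400,400)),cv2.resize(top[240:320,370:450],(400,400))])[:,:,::-1])
```

```text
[ 0.37824678 -0.31251647  0.13772126] 0.4071768818922795 -0.2737593066899955 [-0.22  0.48  1.07  2.1  -0.55  0.88 -0.5 ] [ 1.5  1.3 -0.5] [ 0.36652278 -0.13448438 -0.01612537]
side 7 400.7142857142857 154.42857142857142 [ 0.36012247 -0.31890311  0.155     ]
top 0 0 0
```

View pics/c19.png

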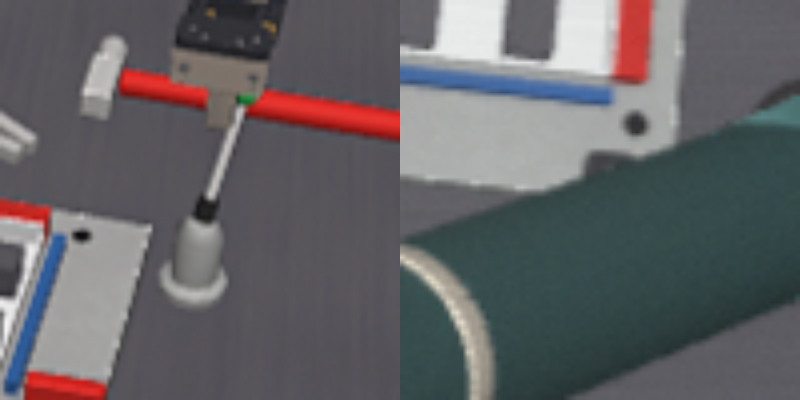

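Run:
```python
from st import *
f=np.array([.3808,-.288,.065])
for uv in((400.7,154.4),(399.5,154.5),(402,155)):
    o,d=ray('side',uv); d/=np.linalg.norm(d); b=d@(o-f); c=(o-f)@(o-f)-.01; D=b*b-c
    for sg in(-1,1):
        q=o+d*(-b+sg*np.sqrt(max(D,0))); print(uv,D>0,q.round(4),'lean',np.arccos((q-f)[2]/.1).round(3),'dir',np.degrees(np.arctan2(*(q-f)[1::-1])).round(0))
```

```text
(400.7, 154.4) True [ 0.3605 -0.3122  0.1599] lean 0.321 dir -130.0
(400.7, 154.4) True [ 0.3575 -0.3684  0.1196] lean 0.993 dir -106.0
(399.5, 154.5) True [ 0.364  -0.3092  0.1613] lean 0.273 dir -128.0
(399.5, 154.5) True [ 0.3608 -0.3711  0.1169] lean 1.025 dir -104.0
(402, 155) True [ 0.3567 -0.3107  0.1593] lean 0.338 dir -137.0
(402, 155) True [ 0.3533 -0.3681  0.1182] lean 1.01 dir -109.0
```

The stick leans, but along about -130° in the world, so the finger is sliding off. I'll back off, turn the tool to that direction and push again.

>>> drive_tool([
  [0.0,[0,0,-15],0],
  [0.0,[0,0,-25],0],
  [0.0,[0,0,-25],0],
  [0.0,[0,0,-15],0],
  [0.0,[0,0,0],0],
])

```text
t: 68.2
tool_pos: [0.3868, -0.2301, 0.1375]
eef_rot: [0.524, 0.475, -0.524, 0.475]
force: [0.1, -0.0, -0.6]
gripper_width: 0.006
```

>>> drive_tool([
  [0.0,[0,0,0],8.5],
  [0.0,[0,0,0],8.5],
  [0.0,[0,0,0],8.5],
  [0.0,[0,0,0],8.5],
  [0.0,[0,0,0],0],
])

```text
t: 68.7
tool_pos: [0.3862, -0.2331, 0.1377]
eef_rot: [-0.64, -0.298, 0.641, -0.3]
force: [-0.1, 0.3, 0.2]
gripper_width: 0.005
```

Run:
```python
from st import *
s=state(); print(s['tool_pos'],np.round(s['joint_pos'],2),np.round(s['force'],1))
go(.419,-.242,.138,-130)
im=np.array(camera('side'))
g=masks(im)[0]['green']; ys,xs=np.nonzero(g); sel=(ys>120)&(ys<320)&(xs>350)&(xs<460); print(sel.sum(),xs[sel].mean(),ys[sel].mean(),onz('side',(xs[sel].mean(),ys[sel].mean()),.165))
```

```text
[ 0.38622421 -0.23309984  0.13772808] [-0.54  0.52  1.29  2.19 -0.65  0.9  -1.13] [-0.1  0.3  0.2]
turn 0.0  tx -0.3 ty 30.8 tz -14.2
0 nan nan [nan nan nan]<stdin>:5: RuntimeWarning: Mean of empty slice.
  ret = ret.dtype.type(ret / rcount)
```

>>> drive_tool([
  [0.0,[0,10,-6],0],
  [0.0,[0,11,-8],0],
  [0.0,[0,10,0],0],
  [0.0,[0,0,0],0],
  [0.0,[0,0,0],0],
])

```text
t: 69.25
tool_pos: [0.4189, -0.2413, 0.1375]
eef_rot: [-0.64, -0.299, 0.641, -0.299]
force: [-0.5, -0.1, 0.4]
gripper_width: 0.003
```

>>> drive_tool([
  [0.0,[0,0,10],0],
  [0.0,[0,0,15],0],
  [0.0,[0,0,15],0],
  [0.0,[0,0,15],0],
  [0.0,[0,0,10],0],
])

```text
t: 69.75
tool_pos: [0.3763, -0.2919, 0.1378]
eef_rot: [0.641, 0.299, -0.64, 0.299]
force: [2.1, 1.1, -0.4]
gripper_width: 0.001
```

>>> drive_tool([
  [0.0,[0,0,8],0],
  [0.0,[0,0,8],0],
  [0.0,[0,0,6],0],
  [0.0,[0,0,0],0],
  [0.0,[0,0,0],0],
])

```text
t: 70.25
tool_pos: [0.3627, -0.3072, 0.1374]
eef_rot: [-0.64, -0.3, 0.641, -0.299]
force: [-0.8, 2.2, 0.6]
gripper_width: 0.002
```

Run:
```python
from st import *
s=state(); p=np.array(s['tool_pos']);print(p,np.round(s['joint_pos'],2),np.round(s['force'],1),s['wrist_torque'])
f=np.array([.3808,-.288]); u=np.array([-.643,-.766]); print('along',(p[:2]-f)@u)
im=np.array(camera('side')); top=np.array(camera('top'))
for k,n in((im,'side'),(top,'top')):
  g=masks(k)[0]['green']; ys,xs=np.nonzero(g); sel=(ys>120)&(ys<320)&(xs>350)&(xs<460); print(n,sel.sum(),(xs[sel].mean(),ys[sel].mean()) if sel.any() else '')
cv2.imwrite('pics/c20.png',np.hstack([cv2.resize(im[130:230,340:440],(400,400)),cv2.resize(top[240:320,370:450],(400,400))])[:,:,::-1])
```

```text
[ 0.36273627 -0.3072415   0.13740058] [-0.32  0.54  1.22  2.14 -0.65  0.92 -0.98] [-0.8  2.2  0.6] [ 0.54784842  0.52342914 -0.04366288]
along 0.026353963219627224
side 0 
top 0
```

>>> drive_tool([
  [0.0,[0,0,5],0],
  [0.0,[0,0,5],0],
  [0.0,[0,0,0],0],
  [0.0,[0,0,0],0],
  [0.0,[0,0,0],0],
])

```text
t: 70.85
tool_pos: [0.3566, -0.315, 0.1375]
eef_rot: [-0.64, -0.3, 0.641, -0.299]
force: [-1.3, 3.8, -1.2]
gripper_width: 0.003
```

Run:
```python
from st import *
s=state(); p=np.array(s['tool_pos']);print(p,np.round(s['force'],1),s['wrist_torque'])
f=np.array([.3808,-.288,.065]); u=np.array([-.643,-.766,0])
print('tcp along',(p-f)@u)
im=np.array(camera('side')); V=im.max(2).astype(int)
for l in (0,.3,.4,.5,.6,.7,.8): print('lean',l,[proj('side',f+h*(np.cos(l)*np.array([0,0,1])+np.sin(l)*u)).round(1).tolist() for h in (.03,.05,.07,.1)])
for r in range(148,186,2): print(r,V[r,380:416].tolist())
```

```text
[ 0.35658028 -0.31499928  0.13746831] [-1.3  3.8 -1.2] [ 0.94113945  0.43963839 -0.01832379]
tcp along 0.03625472509905009
lean 0 [[390.4, 176.5], [391.2, 171.1], [392.1, 165.6], [393.4, 157.2]]
lean 0.3 [[392.4, 175.6], [394.6, 169.7], [396.8, 163.7], [400.3, 154.5]]
lean 0.4 [[393.0, 175.5], [395.6, 169.5], [398.3, 163.5], [402.3, 154.2]]
lean 0.5 [[393.6, 175.5], [396.6, 169.5], [399.6, 163.5], [404.2, 154.2]]
lean 0.6 [[394.1, 175.5], [397.4, 169.6], [400.8, 163.7], [405.9, 154.6]]
lean 0.7 [[394.6, 175.7], [398.2, 169.9], [401.9, 164.1], [407.4, 155.2]]
lean 0.8 [[395.0, 175.9], [398.9, 170.3], [402.8, 164.7], [408.8, 156.2]]
148 [152, 120, 116, 101, 83, 86, 88, 94, 98, 99, 103, 104, 98, 113, 119, 108, 89, 88, 93, 95, 96, 96, 96, 103, 113, 113, 91, 36, 91, 115, 104, 90, 89, 88, 89, 90]
150 [231, 231, 230, 229, 229, 224, 225, 224, 196, 193, 182, 160, 111, 115, 143, 146, 120, 104, 82, 92, 96, 95, 101, 116, 115, 105, 45, 51, 110, 109, 92, 89, 88, 88, 89, 90]
152 [207, 212, 220, 224, 226, 228, 228, 228, 228, 229, 231, 233, 234, 235, 233, 230, 236, 214, 95, 90, 95, 94, 105, 124, 114,
[... 1835 characters left out ...]
122, 203, 182, 89, 84, 88, 90, 91, 90, 91, 91, 90, 90, 90, 90, 91, 91, 90, 91, 90, 89, 91, 93, 90]
178 [90, 90, 90, 90, 90, 90, 91, 91, 93, 89, 73, 125, 213, 198, 110, 81, 85, 89, 90, 91, 90, 91, 90, 91, 91, 91, 90, 90, 89, 91, 90, 90, 90, 92, 92, 91]
180 [90, 91, 90, 90, 91, 90, 91, 93, 87, 47, 22, 39, 56, 41, 52, 85, 90, 89, 89, 91, 91, 91, 90, 91, 91, 90, 90, 91, 90, 91, 90, 90, 90, 90, 91, 90]
182 [91, 90, 91, 91, 90, 90, 92, 91, 75, 31, 38, 39, 36, 39, 71, 94, 90, 89, 88, 90, 91, 90, 90, 91, 91, 90, 90, 91, 90, 91, 91, 89, 90, 91, 91, 91]
184 [91, 91, 91, 91, 89, 83, 102, 123, 86, 33, 26, 27, 30, 47, 74, 90, 89, 90, 90, 91, 90, 89, 91, 91, 90, 89, 90, 92, 91, 90, 90, 89, 90, 91, 92, 89]
```

The rod runs behind the fingertip at col 398.5, row 161, so the ball is in front of the finger. The finger's travel puts it at least 49 mm over, which is 0.5 rad or more. Backing off to let it spring back, then checking.

>>> drive_tool([
  [0.0,[0,0,-10],0],
  [0.0,[0,0,-20],0],
  [0.0,[0,0,-25],0],
  [0.0,[0,0,-25],0],
  [0.0,[0,0,-20],0],
])

```text
t: 71.4
tool_pos: [0.4236, -0.2383, 0.1382]
eef_rot: [0.641, 0.298, -0.64, 0.301]
force: [0.8, -0.1, 0.5]
gripper_width: 0.006
```

>>> drive_tool([
  [0.0,[-20,0,0],0],
  [0.0,[-35,0,0],0],
  [0.0,[-35,0,0],0],
  [0.0,[-10,0,-30],0],
  [0.0,[0,0,-40],0],
])

```text
t: 71.9
tool_pos: [0.4683, -0.1865, 0.2406]
eef_rot: [0.643, 0.296, -0.639, 0.3]
force: [0.6, 0.9, -0.9]
gripper_width: 0.005
```

>>> drive_tool([
  [0.0,[0,-20,-40],0],
  [0.0,[0,-30,-40],0],
  [0.0,[0,-30,-40],0],
  [0.0,[0,-20,-20],0],
  [0.0,[0,0,0],0],
])

```text
t: 72.4
tool_pos: [0.4806, -0.0086, 0.2378]
eef_rot: [0.64, 0.302, -0.639, 0.303]
force: [-0.4, 0.5, 0.2]
gripper_width: 0.001
```

>>> drive_tool([
  [0.0,[0,0,0],0],
  [0.0,[0,0,0],0],
  [0.0,[0,0,0],0],
  [0.0,[0,0,0],0],
  [0.0,[0,0,0],0],
])

```text
t: 72.9
tool_pos: [0.479, -0.0141, 0.2377]
eef_rot: [0.641, 0.299, -0.641, 0.299]
force: [0.2, -0.3, -0.6]
gripper_width: 0.008
```

Run:
```python
from st import *
im=rep(); im2=np.array(camera('side')); s=state(); print(s['tool_pos'],np.round(s['joint_pos'],2),np.abs(s['joint_vel']).max())
m=masks(im)[0]
for k,z in(('red',.096),('orange',.100),('green',.165)):
  for r in rects(m[k],8):
    if 330<r[0][0]<435 and 190<r[0][1]<299: c=wrect(r,z);print(k,np.round(r[0],1),c,c[0]@X,c[0]@Y)
for r in rects(masks(im2)[0]['green'],5): print('green side',np.round(r[0],1))
a=cv2.cvtColor(cv2.imread('pics/top0.png'),cv2.COLOR_BGR2RGB); b=cv2.cvtColor(cv2.imread('pics/side0.png'),cv2.COLOR_BGR2RGB)
for n,box in (('hammer',(340,150,450,170)),('can',(250,415,295,475)),('pliers',(305,140,350,170))):
    x0,y0,x1,y1=box; print(n,'side diff',np.abs(im2[y0:y1,x0:x1].astype(int)-b[y0:y1,x0:x1]).mean().round(2))
def pca(im):
    ys,xs=np.nonzero(masks(im)[0]['red'][250:285,335:360]); P=np.array([onz('top',(x+335,y+250),.096)[:2] for x,y in zip(xs,ys)]); 
    if len(P)<9: return len(P)
    v=np.linalg.svd(P-P.mean(0))[2][0]; return (np.degrees(np.arctan2(v[1],v[0]))+90)%180-90,len(P)
print('knob',pca(im),'start',pca(a))
```

```text
t 72.9 tool X,Y,z 0.4781 0.0331 0.2377 jaw -129.99 w 0.007760935727412779 F [ 0.2 -0.3 -0.6]
 tube 0.56031359 -0.16962375 [0.058 0.03 ] 174.1
 tube 0.55585911 -0.09721305 [0.063 0.029] 172.7
 tube 0.6262707900000001 -0.17103328999999998 [0.065 0.03 ] 173.6
 tube 0.6278194899999999 -0.09531527000000001 [0.066 0.029] 174.6
 tube 0.71506025 -0.24474264999999998 [0.069 0.035] 178.5
 tray? 0.5975303200000001 -0.12634875999999998 [0.135 0.067] 177.0
 tray? 0.59515848 -0.06076585999999999 [0.142 0.046] 177.3
[ 0.47900247 -0.01372657  0.23762312] [-1.19  0.48  1.5   2.04 -0.54  1.13 -1.72] 0.007396903617088936
red [416.7 241.7] (array([ 0.5319, -0.2834]), array([0.085, 0.017]), np.float64(174.5)) 0.5572170734634219 -0.22965692465253384
green [423.5 288. ] (array([ 0.3816, -0.2871]), array([0.015, 0.014]), np.float64(134.8)) 0.4080115213605219 -0.24813618929344505
green side [394.  157.5]
hammer side diff 17.23
can side diff 1.71
pliers side diff 26.75
knob (np.float64(-5.6392572489213535), 21) start (np.float64(0.07936554592595257), 66)
```

```bash
python3 -c "
from bench import *
print(hand_in())"
```

```text
the job is handed in; nothing more can be done
None
```

I did every step of the task and handed the job in at about 73 s. No verdict came back. One thing is inferred: that the wobble stick passed its trip angle.

**What I did**
- **Tubes:** All four were laid flat in the tray while it stood on the loading table. One had been knocked aside, so the fourth tube first landed on top of it. I lifted that one off, moved the other back and placed the fourth again. A fingertip also came down on a tube once, with about 80 N of force on the tool. That is under the 120 N wrist limit.
- **Dog and tray:** I turned the dog to about 1.44 rad, then slid the tray across by its handle until the force rose to 22 N at the stop. I then turned the dog back across behind the tray.
- **Wobble stick:** My first push slid partly off it, so I pushed again at another angle and let it spring back.

**Last checks**
- **Tray and tubes:** The tray is within about 1 mm of home, with the tubes flat in a 2×2 pattern. In an earlier picture the roller was clearly pushed over, though I did not measure its angle.
- **Dog:** The knob reads -2° to -6°, with the fixture at -5.7°, so the dog is at about 0 to 0.06 rad.
- **Ball:** The green ball is back on exactly its starting pixels in both views.

**Less certain**
- **Stick trip:** The ball was hidden behind the finger during the push. Finger travel puts the lean at 0.5 to 0.6 rad, against the 0.35 rad needed. The camera position of the rod alone would also fit a lean of about 0.3 rad.
- **Bench tools:** An image comparison around the hammer and pliers did not match the start; I put this down to the arm being in view, but did not confirm it. The tool stayed well above both.

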